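Lay coffee cartons code-panel up on a laser marker's bed and arm the laser

ROBOT

A 7-joint arm with a two-finger parallel gripper is mounted at the origin on the work surface. World frame = base frame: x ahead of the robot, y to its left, z up, the work surface at z = 0. Lengths are in mm, angles in rad, forces in N, time in s.
With the tool pointing down it reaches from about 400 to 875 mm from the base axis. Payload 4.4 kg.
Tool frame: the origin (TCP) lies midway between the tips of the shut fingers; the grasp point (between the pads) lies 19 mm behind it (ctrl.grip_point_offset is the distance from the TCP to the grasp point, in mm); z points along the fingers, y is the direction in which the jaws open and shut (so a half turn about z gives the same grasp; the last joint's range is limited). The gripper opens to 85 mm and grips with 20 to 120 N. Pads are 22 mm wide; open, the fingers measure 114 mm over their backs; the gripper's body (76 mm by 85 mm) begins 54 mm behind the grasp point. The pads swing forward as they close: fully open they stand 13 mm farther back than shut.
Start: joints at [-1.234, 0.628, 0.038, 1.517, -0.027, 0.996, -0.02], TCP at [254.775, 598.003, 231.313] pointing down, gripper open.
Joint ranges: [-3.06, 3.06], [-0.37, 2.12], [-1.25, 1.32], [0.18, 2.47], [-1.1, 4.24], [0.23, 1.98], [-2.94, 2.94]. Speed limits (rad/s): [2.57, 2.57, 3.14, 3.14, 3.14, 3.14, 3.14].

INTERFACE

Orientations are given as [roll, pitch, yaw] about the fixed x, y, z axes, in that order (R = Rz(yaw) Ry(pitch) Rx(roll)).
In Python, from cell import ctrl, imaging, models gives the robot as it stands. The module is installed in compiled form; this text tells all that it offers.
- The arm moves only by the tool drive_tool, never from a script. Its argument "deltas" is text: rows parted by semicolons, each of 5 numbers parted by spaces: the shift along the tool's x, y, z in m, then the turn about the tool's z in degrees, then the finger opening in m, from 0 to 0.0854. A call has 1 to 12 rows; each row is the pose to reach, as a shift and turn from the pose commanded when the call began, along the tool's axes at that moment; what a row does not reach only later rows make up. A row lasts 1/8 s, in which the tool goes at most 62.5 mm and 10.7 degrees, less where a joint would pass 70% of its speed; a pose out of reach is approached as far as the arm can. A call with a gripper value outside its range is refused whole. The fingers move at their own pace and stop on an object; the grip force is fixed at half the most. Time passes only in rows, so rows that repeat a pose let the fingers close. It gives the time, the measured TCP pose, the force and the opening at its end, in the units of the state.
- ctrl.read_state(): the state, without advancing time (a new reading comes with each control period).
- imaging.get_image(name): name is "side" or "top" or "wrist"; returns a dict with "color" (384x512x3 uint8, red, green, blue), "range_z" (384x512 float32, mm along the optical axis (not along the pixel's ray), 0 where there is no reading), "vfov" (degrees; the focal length in pixels is half the picture's height over the tangent of half this angle, whatever the lens; pixels are square), "cx", "cy" (the principal point, pixels), "extrinsics" (4x4, takes a point from camera to world coordinates). Camera axes: x right, y down, z forward; pixel columns grow to the right and rows downward; lengths in mm; the calibration is good to about 2 mm. A picture is of the moment at which its call begins.
- ctrl.finish_job(): hands the job in, once; it reports no verdict.
Trained networks look in a picture, given as the dict that the camera call returned (one of the last four; its "shot" number tells which), for a name from the list of things; names that differ only in an ending like _2 or _b are one class to them, and where a whole thing is asked for, a point or a joint stands for the part that bears it (a point fixed in the world has none). Each returns a list of dicts, best first, with "score" (0 to 1); they miss things now and then, are a little off and sometimes report something else, mostly with a low value. They report only what shows in the picture. A call takes as long as a camera call. They do not tell look-alikes from the thing itself.
- models.spot_in(picture, thing): "point" ([column, row] in pixels, amid what is visible of it).
- models.landmark_of(picture, thing): "point" ([column, row] in pixels: a listed point, or the origin of a listed thing).
The state is a dict: "clock": time; "qpos": joint angles; "qd": joint speeds; "tau": joint torques, N m; "eef_pos": TCP position; "tool_rot": TCP orientation; "force": force on the tool from outside, world axes, zero at the start; "torque": the same for the moment, N m; "width": finger opening in mm.
Only numpy, scipy, OpenCV 4.12 (cv2) and the standard library are available. Lean on these libraries where they do the work, as an engineer would, in place of code of your own. Each camera call takes 0.05 s, during which the arm holds its last target.

TASK

Get the laser marker ready to date-code the coffee cartons: take the steel funnel off its bed and stand it mouth-down on the bamboo tray, and tip over every carton standing on the bed so that it lies flat on the bed with its white code panel facing up. Only when the bed is ready, lift the amber safety cover on the control box wide open, flip the arm toggle beneath it over to the green-lamp side, and close the cover again. Leave the cups on the tray and the two jars where they are.

Things in the scene. Friction and masses are not known exactly. Their poses are not given: they have to be found in the camera images.
- marker: laser marker, fixed: dark flat bed with a grid of lines, 370 (x) by 500 mm (y), 20 mm above the worktop, sunk in an aluminium frame of 20 mm bars: those at x = -195 and 195 are 45 mm high over the worktop, those at y = -260 and 260 are 60 mm. Beam and blue laser head at x = 200 to 290, 160 mm high, do not move. Origin under the middle of the bed at worktop level; x points away from the robot
- funnel_mid (a point): small steel funnel, 94 mm tall, standing on its wide mouth (64 mm across) with the stem up; this point is on its axis half-way up (47 mm above the mouth). The cone ends 43 mm above the mouth; above 50 mm the stem is 15 mm across, narrowing to 13 mm at the top. z runs up the stem. 70 g
- tray: round bamboo tray, 220 mm across, fixed on the worktop left or right of the marker; origin at its centre at worktop level, floor 8 mm and rim 14 mm above the worktop; the two cups stand on its +x half, the -x half is free
- carton_a_mid (a point): brown coffee carton with an ochre band, 36 mm thick (its x), 54 mm wide (y), 112 mm tall (z), 90 to 150 g, standing on end on the bed at the start; this point is its centre. +x is the outward normal of the broad face with the white code panel, z runs from foot to top. None if absent
- carton_a_panel (a point): centre of the broad face of that carton that carries the white code panel, 18 mm from the carton's centre along its +x. The white also wraps over the top as a strip along the panel's edge; the opposite broad face has an ochre band and no white
- carton_b_mid (a point): brown coffee carton with an ochre band, 36 mm thick (its x), 54 mm wide (y), 112 mm tall (z), 90 to 150 g, standing on end on the bed at the start; this point is its centre. +x is the outward normal of the broad face with the white code panel, z runs from foot to top. None if absent
- carton_b_panel (a point): centre of the broad face of that carton that carries the white code panel, 18 mm from the carton's centre along its +x. The white also wraps over the top as a strip along the panel's edge; the opposite broad face has an ochre band and no white
- carton_c_mid (a point): brown coffee carton with an ochre band, 36 mm thick (its x), 54 mm wide (y), 112 mm tall (z), 90 to 150 g, standing on end on the bed at the start; this point is its centre. +x is the outward normal of the broad face with the white code panel, z runs from foot to top. None if absent
- carton_c_panel (a point): centre of the broad face of that carton that carries the white code panel, 18 mm from the carton's centre along its +x. The white also wraps over the top as a strip along the panel's edge; the opposite broad face has an ochre band and no white
- carton_d_mid (a point): brown coffee carton with an ochre band, 36 mm thick (its x), 54 mm wide (y), 112 mm tall (z), 90 to 150 g, standing on end on the bed at the start; this point is its centre. +x is the outward normal of the broad face with the white code panel, z runs from foot to top. None if absent
- carton_d_panel (a point): centre of the broad face of that carton that carries the white code panel, 18 mm from the carton's centre along its +x. The white also wraps over the top as a strip along the panel's edge; the opposite broad face has an ochre band and no white
- console: laser control box 150 mm (x) by 100 mm (y) by 55 mm high, grey with a dark top, fixed on the worktop left or right of the marker; origin at the centre of its underside. On its top a small green lamp lies on the +y side of the toggle, a dark red one on the -y side, both nearly flush
- cover (a joint): hinge angle of the amber see-through safety hood (84 mm long in x, 68 mm wide, 42 mm high) over the toggle: 0 = closed, grows as its robot-side edge is lifted up and over to +x of the box, stops at 1.75 rad. A stiff hinge: it stays at any angle, about 1 N at the tab moves it
- cover_tab (a point): centre of the yellow lift tab on the front of the hood: an upright plate 12 mm thick (y), 24 mm tall, sticking out 34 mm from the hood's front; this point is 21 mm in front of the hood, 105 mm towards the robot from the hinge line and 28 mm above it when closed. Its axes turn with the hood
- cover_hinge (a point): middle of the hood's hinge line, at the back of the hood, 57 mm above the worktop; the line runs along the box's y
- toggle (a joint): the arm toggle under the hood: 0 = off, leaning to the box's -y (dark red lamp); 0.8 rad = on, leaning to its +y (green lamp). Stays where it is left; about 1 N at the tip moves it
- toggle_tip (a point): centre of the red ball (12 mm) on the toggle, 30 mm from its pivot; the pivot is in the top of the box, on its middle line, 10 mm to +x of the box's centre
- cup_a: glass cup on the tray, 54 mm across, 55 mm high, origin under its centre; not part of the job
- cup_b: the other glass cup, the same; not part of the job
- sugar_jar: glass jar, 72 mm across, 100 mm high; not part of the job
- spice_jar: small amber jar, 48 mm across, 80 mm high; not part of the job
Things that resemble listed ones, but are neither listed nor needed, are in the scene too. Of the things that look like the tray, the smaller one is meant.

How it is judged:
By the outcome, as a careful person would: the job done as asked, in the order asked, and still so for the second after the job is handed in, with the robot touching nothing.
Of carton_a, carton_b, carton_c, carton_d only 2 to 4 are there at a start; the rules pass over those that are not, and their reading is None.
At some moment in a run one of funnel may be knocked a few centimetres aside while the robot is not near it.
Once in a run the grip may slacken for a moment while it holds something.
It also fails if it takes over 210 s, if anything falls off the work surface, if the arm or the gripper's body presses on something with over 40 N, if the wrist force passes 120 N, or if a joint passes its speed limit or range.

## Working session

There is one attempt and no reset: what is moved stays moved. The work goes in short steps, Python scripts to look and compute and a tool call to move; the robot and the scene stay as the last step left them, time stands still between calls to the robot, and variables do not carry over. Pictures are saved under pics/ and viewed, and the job is handed in when it is done.

Besides the shell and the picture viewer there is one more tool, called after "Emit:" by a JSON object that holds its "op" and its "data", one argument or row to a line. drive_tool: Moves the arm, as the interface text tells. Its arguments: {"type":"object","properties":{"deltas":{"type":"string"}},"required":["deltas"]}

```bash
mkdir -p pics; ls
cat > h.py <<'E'
import numpy as np, cv2
from cell import ctrl, imaging, models
def foc(p): return p["color"].shape[0]/2/np.tan(np.radians(p["vfov"])/2)
def px2w(p,u,v,z=None):
    f=foc(p); T=np.array(p["extrinsics"])
    if z is None:
        z=p["range_z"][int(round(v)),int(round(u))]
    c=np.array([(u-p["cx"])/f*z,(v-p["cy"])/f*z,z,1])
    return (T@c)[:3]
def ray(p,u,v):
    f=foc(p); T=np.array(p["extrinsics"])
    d=T[:3,:3]@np.array([(u-p["cx"])/f,(v-p["cy"])/f,1]); return T[:3,3],d
def atz(p,u,v,h):
    o,d=ray(p,u,v); return o+d*(h-o[2])/d[2]
def w2px(p,P):
    f=foc(p); T=np.linalg.inv(np.array(p["extrinsics"])); c=T@np.append(P,1)
    return np.array([c[0]/c[2]*f+p["cx"],c[1]/c[2]*f+p["cy"],c[2]])
def tri(rs):
    A=np.zeros((3,3));b=np.zeros(3)
    for o,d in rs:
        d=d/np.linalg.norm(d);M=np.eye(3)-np.outer(d,d);A+=M;b+=M@o
    return np.linalg.solve(A,b)
def cloud(p):
    f=foc(p);T=np.array(p["extrinsics"]);z=p["range_z"];H,W=z.shape
    u,v=np.meshgrid(np.arange(W),np.arange(H))
    c=np.stack([(u-p["cx"])/f*z,(v-p["cy"])/f*z,z],-1)
    w=c@T[:3,:3].T+T[:3,3]; w[z<=0]=np.nan
    return w
def save(n,im,s=1.5):
    cv2.imwrite(f"pics/{n}.png",cv2.resize(im[:,:,::-1],None,fx=s,fy=s,interpolation=cv2.INTER_CUBIC))
E
python3 - <<'E'
from h import *
np.set_printoptions(precision=1,suppress=True)
print(ctrl.read_state())
for n in ["side","top","wrist"]:
    p=imaging.get_image(n); save(n+"0",p["color"]); print(n,p["vfov"],p["cx"],p["cy"],np.array(p["extrinsics"]).tolist(), p["shot"])
    if n!="wrist":
        for t in ["marker","funnel_mid","tray","carton_a_mid","carton_a_panel","console","cover_tab","cover_hinge","toggle_tip","cup_a","sugar_jar","spice_jar"]:
            print(n,t,[(np.round(r["point"],1).tolist(),round(r["score"],2)) for r in models.landmark_of(p,t)])
E
```

```text
pics
{'clock': 0.0, 'qpos': array([-1.2,  0.6,  0. ,  1.5, -0. ,  1. , -0. ]), 'qd': array([-0., -0., -0.,  0.,  0.,  0., -0.]), 'tau': array([ -0. , -56.3,   1.2, -19.3,   0. ,   0. ,   0. ]), 'eef_pos': array([254.5, 597.4, 230.4]), 'tool_rot': array([-3.1,  0. ,  2.7]), 'force': array([-0.7, -0.2, -0.2]), 'torque': array([-0.,  0.,  0.]), 'width': 85.53537394212456}
side 55.44809724213696 259.6017331245061 191.33705845461043 [[0.7341487628910002, -0.3233332855549051, 0.597060449534119, -268.26235266468666], [-0.6789737364205722, -0.35542189556443593, 0.6423939145138834, -774.1564780837097], [0.004501021739720139, -0.8770010619182017, -0.4804673539353585, 654.5657611874407], [0.0, 0.0, 0.0, 1.0]] 1
side marker [([282.8, 207.9], 0.69)]
side funnel_mid [([285.5, 182.5], 0.64)]
side tray [([383.0, 267.9], 0.77), ([257.1, 305.8], 0.75), ([208.7, 150.0], 0.19)]
side carton_a_mid [([243.9, 168.3], 0.7)]
side carton_a_panel [([250.7, 161.9], 0.85), ([246.6, 166.1], 0.58)]
side console [([201.6, 172.6], 0.95), ([303.7, 192.5], 0.74)]
side cover_tab [([188.3, 150.6], 0.75)]
side cover_hinge
[... 750 characters left out ...]
1.2, 149.9], 0.71)]
top console [([138.6, 174.7], 0.67)]
top cover_tab [([132.9, 184.0], 0.71)]
top cover_hinge [([132.7, 155.9], 0.79)]
top toggle_tip []
top cup_a [([378.8, 157.5], 0.77), ([350.4, 168.0], 0.73), ([283.1, 162.0], 0.17)]
top sugar_jar [([144.6, 132.5], 0.85), ([255.1, 161.6], 0.28)]
top spice_jar [([354.2, 130.6], 0.51), ([145.7, 129.5], 0.39)]
wrist 69.1205235337116 254.07085584922353 195.6917310322185 [[0.391302172845139, 0.886634114337409, 0.24650062235172807, 192.24031543197216], [0.9202622503761664, -0.37700100510503254, -0.10482190936243879, 626.0329314653092], [-7.698385104586002e-06, 0.26786225833982563, -0.963457217782825, 373.7265251677889], [0.0, 0.0, 0.0, 1.0]] 3
```

View pics/side0.png

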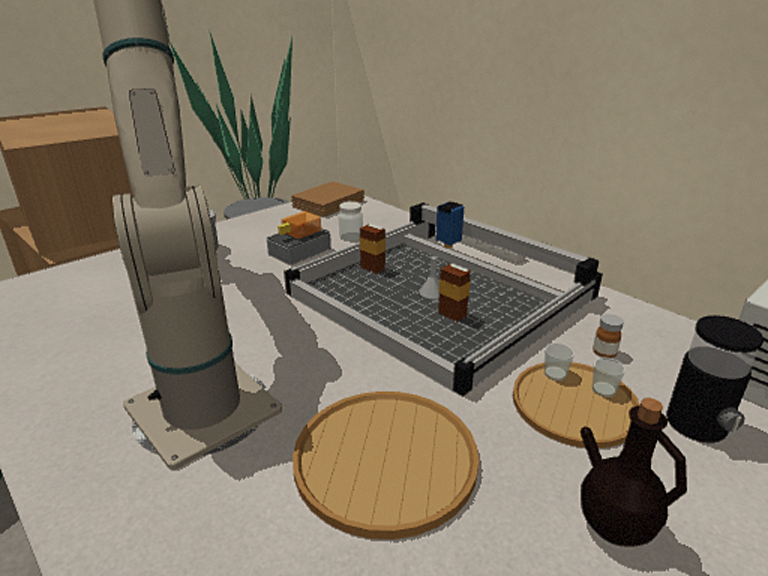

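View pics/top0.png

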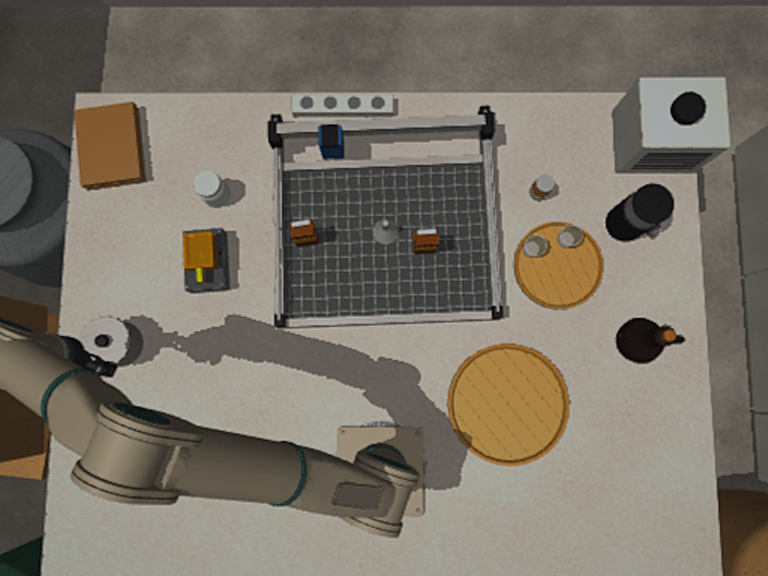

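View pics/wrist0.png

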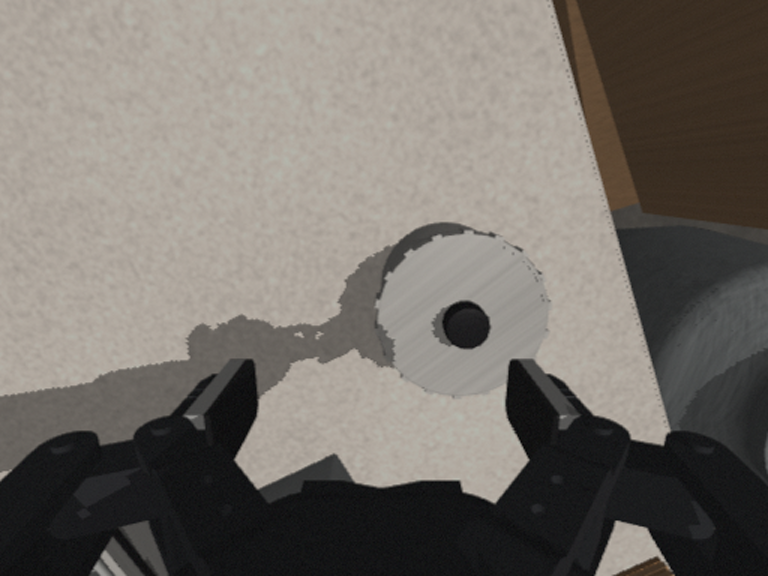

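Side and top views show two cartons on the bed (top 303,231 and 426,239, white strips on the far edges), the funnel between them (385,228), the console on the left (205,262), the small tray on the right (558,265), and a larger look-alike tray at (508,404). Next I'll measure these.

Run:
```python
from h import *
np.set_printoptions(precision=1,suppress=True)
pt=imaging.get_image("top"); ps=imaging.get_image("side")
save("topcrop",pt["color"][60:220,110:420],2.5)
w=cloud(pt)
np.save("topcloud.npy",w)
# points
for n,a,b in [("funnel_mid",(259,150.7),(285.5,182.5)),("tray",(371.9,177.3),(383,267.9)),("cover_tab",(132.9,184),(188.3,150.6)),("hinge",(132.7,155.9),(210,152.3)),("console",(138.6,174.7),(201.6,172.6)),("carton",(202.3,157.6),(243.9,168.3)),("panel",(201.2,149.9),(250.7,161.9))]:
    print(n,tri([ray(pt,*a),ray(ps,*b)]),"top depth pt",px2w(pt,*a))
# cartons via cloud tops
m=(w[...,2]>95)&(w[...,2]<150)
n,l,st,c=cv2.connectedComponentsWithStats(m.astype(np.uint8))
for i in range(1,n):
    if st[i,4]>15: 
        P=w[l==i]; print(st[i],c[i],np.nanmedian(P,0),np.nanmin(P,0),np.nanmax(P,0))
# bed frame: high
m=(w[...,2]>35)&(w[...,2]<75)
n,l,st,c=cv2.connectedComponentsWithStats(m.astype(np.uint8))
for i in range(1,n):
    if st[i,4]>30: 
        P=w[l==i]; print("mid",st[i],c[i],np.nanmedian(P,0),np.nanmin(P,0),np.nanmax(P,0))
```

```text
funnel_mid [570.7 -15.   74. ] top depth pt [578.8 -20.3  66.6]
tray [ 493.4 -441.7    4.6] top depth pt [ 493.1 -441.3    3.8]
cover_tab [452.4 425.8  89.7] top depth pt [450.6 424.2  96.9]
hinge [566.1 442.7  45.1] top depth pt [552.3 429.7  94.9]
console [511.5 439.  -32.8] top depth pt [483.8 405.2  97.6]
carton [549.9 188.   63.6] top depth pt [541.9 178.6 115.4]
panel [578.  187.4  81.3] top depth pt [564.2 180.1 137.5]
[416  58  64  51 565] [435.3  94.4] [ 733.2 -603.   122.4] [ 727.3 -788.1   95.2] [ 897.9 -588.8  149.8]
[ 179   75  151   29 1377] [254.2  84.5] [815.5  -1.8 111.6] [ 746.6 -271.8   95. ] [848.4 269.2 149.9]
[129 114  18  17 221] [137.7 122. ] [675.1 415.2 100.2] [644.6 384.   95. ] [705.1 447.9 111.2]
[412 128  28  28 226] [420.4 145.9] [ 576.5 -574.5  126.4] [ 553.3 -643.5   95.3] [ 645.3 -560.5  149.8]
[193 147  18  14 206] [201.5 153.4] [553.3 180.6 131.9] [533.8 152.5  98.5] [576.6 209.4 141.2]
[255 147   4   5  17] [256.6 149.1] [573.1 -13.2 113.4] [567.7 -16.7  97.3] [580.1  -6.1 120. ]
[276 153  17  13 200] [284.3 159. ] [ 533.5 -107.4  131.6] [ 516.2 -
[... 1615 characters left out ...]
 177.5] [464.9 400.5  54.6] [421.8 373.9  35. ] [578.7 481.1  74.8]
mid [350 156  15  16  99] [357.7 162.5] [ 541.8 -383.3   57.7] [ 507.9 -400.4   36.7] [ 561.8 -348.    71.7]
mid [197 160  16   5  34] [204.6 161.9] [539.8 177.4  53.1] [535.6 152.4  35.1] [546.1 204.2  72.9]
mid [276 163  15   7  32] [281.9 167.2] [ 519.8 -103.6   53. ] [ 517.2 -132.4   35.6] [534.5 -81.9  71.3]
mid [412 212  18  10  40] [418.4 216.1] [ 343.  -580.3   65. ] [ 325.8 -620.9   45.1] [ 358.2 -568.1   73.7]
mid [ 78 215  16  29 111] [ 87.9 230.2] [289.7 587.   55.6] [243.7 578.9  35.5] [344.5 619.6  74.4]
mid [411 225  22  18  93] [418.3 235.2] [ 273.1 -575.6   64. ] [ 252.  -627.1   35.4] [ 313.2 -561.5   74.9]
```

View pics/topcrop.png

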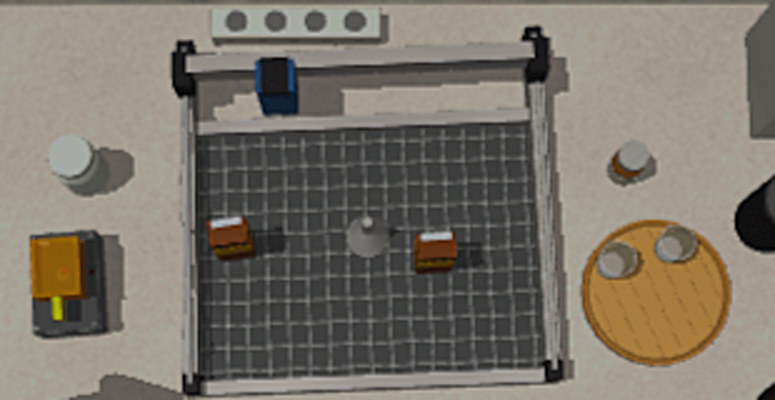

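```bash
cat >> h.py <<'E'
def go(x,y,z,yaw,cur=None):
    s=ctrl.read_state(); p=np.array(s["eef_pos"]); r=s["tool_rot"]; y0=r[2]
    ex=np.array([np.cos(y0),np.sin(y0),0]); ey=np.array([np.sin(y0),-np.cos(y0),0])
    d=np.array([x,y,z])-p
    dy=(yaw-y0+np.pi)%(2*np.pi)-np.pi
    # turn about tool z (down): positive = decreasing yaw
    print("delta m: %.4f %.4f %.4f turn %.1f"%(d@ex/1000,d@ey/1000,-d[2]/1000,-np.degrees(dy)),"rp",np.round(r,3),"q7 %.2f"%s["qpos"][6],"t %.1f"%s["clock"])
E
python3 - <<'E'
from h import *
go(560,-13,260,1.57)
E
```

```text
delta m: -0.5203 -0.4424 -0.0287 turn 67.0 rp [-3.142 -0.     2.739] q7 -0.02 t 1.4
```

Emit:
{"op": "drive_tool", "data": {
  "deltas": "-0.52 -0.442 -0.03 67 0.085;-0.52 -0.442 -0.03 67 0.085;-0.52 -0.442 -0.03 67 0.085;-0.52 -0.442 -0.03 67 0.085;-0.52 -0.442 -0.03 67 0.085;-0.52 -0.442 -0.03 67 0.085;-0.52 -0.442 -0.03 67 0.085;-0.52 -0.442 -0.03 67 0.085;-0.52 -0.442 -0.03 67 0.085;-0.52 -0.442 -0.03 67 0.085;-0.52 -0.442 -0.03 67 0.085;-0.52 -0.442 -0.03 67 0.085"
}}

```text
clock: 2.95
eef_pos: [561.5, -18.9, 261.9]
tool_rot: [3.139, 0.004, 1.56]
force: [-1.0, 1.1, -0.9]
width: 85.0
```

```bash
cat > look.py <<'E'
import sys
from h import *
np.set_printoptions(precision=1,suppress=True)
tag=sys.argv[1]; cams=sys.argv[2].split(","); things=sys.argv[3].split(",") if len(sys.argv)>3 else []
pp={}
for c in cams:
    p=imaging.get_image(c); pp[c]=p; np.savez(f"{tag}_{c}.npz",**{k:np.array(v) for k,v in p.items()}); 
    im=p["color"].copy()
    for t in things:
        for r in models.landmark_of(p,t):
            u,v=r["point"]; 
            print(c,t,np.round([u,v],1),round(r["score"],2),"depthpt",px2w(p,u,v) if 0<=u<511 and 0<=v<383 else None)
            if r["score"]>.3: cv2.circle(im,(int(u),int(v)),2,(0,255,0),-1)
    save(tag+"_"+c,im)
E
python3 look.py f1 wrist funnel_mid,carton_a_mid,carton_a_panel
```

```text
wrist funnel_mid [268.6 168.4] 0.95 depthpt [577.6  -2.7 106. ]
```

View pics/f1_wrist.png

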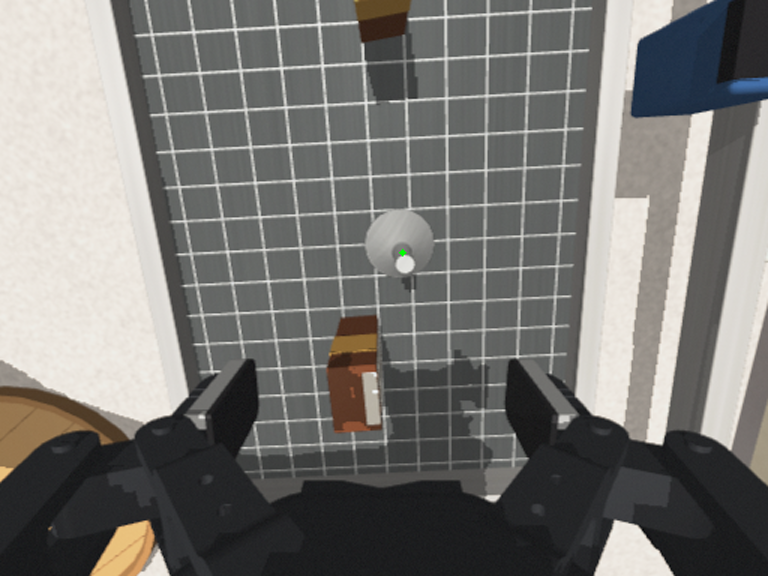

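```bash
cat > f.py <<'E'
from h import *
import sys
np.set_printoptions(precision=1,suppress=True)
p=dict(np.load(sys.argv[1]+".npz")); w=cloud(p)
x,y,r=[float(a) for a in sys.argv[2:5]]
m=(abs(w[...,0]-x)<r)&(abs(w[...,1]-y)<r)
for a,b in [(24,34),(34,44),(44,54),(54,60),(60,75),(75,90),(90,108),(108,125)]:
    k=m&(w[...,2]>a)&(w[...,2]<b); P=w[k]
    if len(P): print(a,b,len(P),np.median(P,0),P.min(0),P.max(0))
E
python3 f.py f1_wrist 574 -13 45
python3 - <<'E'
from h import *
np.set_printoptions(precision=1,suppress=True)
p=dict(np.load("f1_wrist.npz"))
print(atz(p,270,175.5,114), px2w(p,270,175.5))
E
```

```text
24 34 461 [575.7   1.4  29.4] [548.1 -39.4  24. ] [609.9  22.5  34. ]
34 44 413 [575.2   0.6  38.7] [552.6 -34.   34.1] [604.7  18.1  44. ]
44 54 319 [574.8  -1.   48.4] [559.3 -27.8  44. ] [598.4  11.4  54. ]
54 60 142 [574.5  -3.3  56.7] [564.4 -21.6  54. ] [593.5   5.3  59.9]
60 75 98 [577.1  -3.   63.4] [569.3 -17.9  60. ] [589.3   1.1  74. ]
75 90 29 [577.   -2.8  82.2] [572.2  -6.5  75.1] [585.6  -1.5  89.9]
90 108 41 [577.   -3.4  99.1] [571.9 -10.5  90.6] [584.7  -2.1 107.7]
108 125 129 [578.7  -8.4 113.7] [572.3 -15.2 108.5] [585.1  -2.4 115.7]
[578.7  -8.8 114. ] [578.7  -9.  113.1]
```

Run:
```python
from h import *
go(578.7,-8.6,74,1.56)
```

```text
delta m: 0.0021 0.0193 0.1871 turn 0.7 rp [-3.141e+00 -1.000e-03  1.572e+00] q7 0.20 t 3.1
```

```bash
python3 look.py f2 wrist funnel_mid; python3 f.py f2_wrist 574 -13 45;  python3 - <<'E'
from h import *
go(578.7,-8.6,74,1.56); print(ctrl.read_state()["eef_pos"])
E
```

```text
wrist funnel_mid [269.5 174. ] 0.88 depthpt [576.6  -2.1  92.3]
24 34 442 [576.2   3.2  29.2] [548.  -39.6  24. ] [609.7  23.   34. ]
34 44 396 [574.5   1.2  38.5] [553.6 -33.9  34. ] [604.7  17.3  44. ]
44 54 318 [574.6  -1.   48.5] [559.  -27.6  44. ] [598.4  10.9  54. ]
54 60 133 [576.5  -2.3  56.8] [565.4 -21.2  54. ] [592.1   5.8  59.9]
60 75 102 [576.3  -2.9  63.4] [567.8 -16.   60. ] [589.2   1.9  74.3]
75 90 38 [576.5  -2.8  83.1] [571.7 -10.9  75. ] [584.7  -1.7  89.3]
90 108 44 [577.3  -3.2 100.3] [572.2  -9.5  92. ] [585.   -1.9 107.7]
108 125 123 [578.4  -7.9 113.6] [572.9 -14.5 108.4] [584.8  -2.3 115.9]
delta m: 0.0019 0.0192 0.1872 turn 0.7 rp [-3.141e+00 -1.000e-03  1.572e+00] q7 0.20 t 3.2
[559.47771138 -10.50120169 261.21251387]
```

Emit:
{"op": "drive_tool", "data": {
  "deltas": "0.002 0.019 0.05 0 0.085;0.002 0.019 0.1 0 0.085;0.002 0.019 0.15 0 0.07;0.002 0.019 0.187 0 0.06;0.002 0.019 0.187 0 0.05;0.002 0.019 0.187 0 0.04"
}}

```text
clock: 4.0
eef_pos: [579.9, -10.0, 75.6]
tool_rot: [3.14, -0.0, 1.57]
force: [0.7, -0.0, 1.4]
width: 39.8
```

```bash
python3 look.py f3 wrist funnel_mid; python3 f.py f3_wrist 574 -13 45
```

```text
wrist funnel_mid [251.1 237.8] 0.58 depthpt [578.1  -1.9  81.6]
24 34 1334 [579.8  10.9  29.4] [547.4 -36.8  24. ] [610.   22.7  34. ]
34 44 1359 [579.1   6.   38.8] [552.5 -32.5  34. ] [604.4  17.2  44. ]
44 54 1145 [578.5   2.3  48.7] [558.5 -26.1  44. ] [598.4  11.5  54. ]
54 60 552 [578.5  -1.   56.9] [564.5 -19.   54. ] [593.    5.5  60. ]
60 75 533 [578.6  -2.4  64.5] [568.1 -15.1  60.1] [588.9   2.8  74.9]
75 90 879 [578.6  -2.4  84.8] [546.5 -19.7  75. ] [613.5   3.1  90. ]
90 108 1880 [578.3  -1.8  99.6] [546.1 -19.5  90. ] [613.6   3.4 108. ]
108 125 2841 [577.9  -2.  114.4] [529.7 -19.7 108. ] [619.    5.9 125. ]
```

View pics/f3_wrist.png

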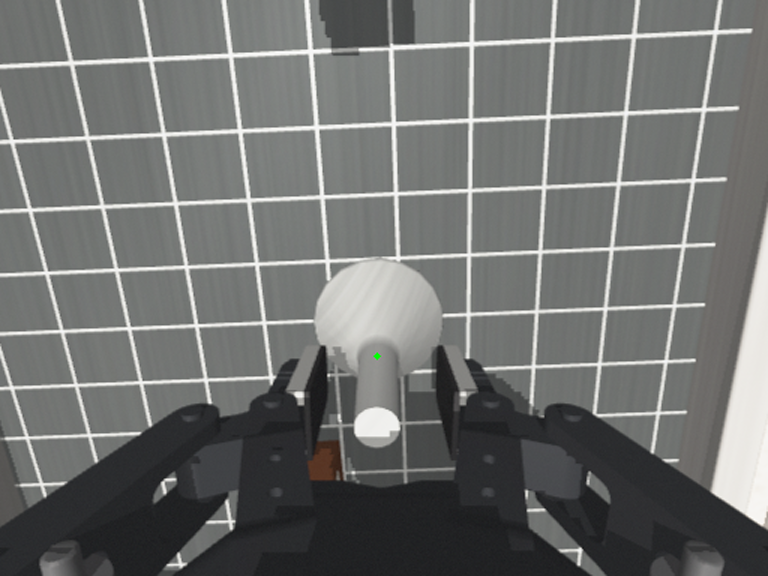

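Emit:
{"op": "drive_tool", "data": {
  "deltas": "0 0 0 0 0.03;0 0 0 0 0.02;0 0 0 0 0.005;0 0 0 0 0;0 0 0 0 0;0 0 0 0 0;0 0 -0.05 0 0;0 0 -0.1 0 0;0 0 -0.14 0 0;0 0 -0.14 0 0"
}}

```text
clock: 5.35
eef_pos: [580.9, -10.8, 217.2]
tool_rot: [3.135, -0.0, 1.569]
force: [0.8, 0.5, -1.0]
width: 12.5
```

```bash
python3 look.py f4 wrist,top funnel_mid,tray,cup_a;  python3 - <<'E'
from h import *
go(443,-442,215,1.57)
np.set_printoptions(precision=1,suppress=True)
p=dict(np.load("f4_top.npz"));w=cloud(p)
m=(w[...,2]>10.5)&(w[...,2]<70)&(w[...,0]>360)&(w[...,0]<620)&(w[...,1]<-320)&(w[...,1]>-570)
P=w[m];print(P.min(0),P.max(0))
E
```

```text
wrist funnel_mid [255.8 241.5] 0.56 depthpt [581.6  -2.1 229.1]
top funnel_mid [259.7 142.1] 0.52 depthpt [449.7 -21.  680.1]
top funnel_mid [356.6 131.4] 0.22 depthpt [ 660.  -382.1   35.8]
top tray [372.9 178.1] 0.98 depthpt [ 488.6 -442.7   12. ]
top tray [340.7 271.2] 0.6 depthpt [ 147.9 -315.8   11.6]
top tray [200.5 154.1] 0.41 depthpt [550.9 183.1 130.4]
top cup_a [351.1 168.9] 0.51 depthpt [ 515.7 -355.1   49.3]
top cup_a [380.2 156.7] 0.45 depthpt [ 569.2 -472.    14.2]
delta m: -0.4317 -0.1347 -0.0018 turn -0.0 rp [-3.14   0.     1.569] q7 0.23 t 5.8
[ 387.4 -569.8   10.5] [ 618.4 -327.    69.5]
```

View pics/f4_wrist.png

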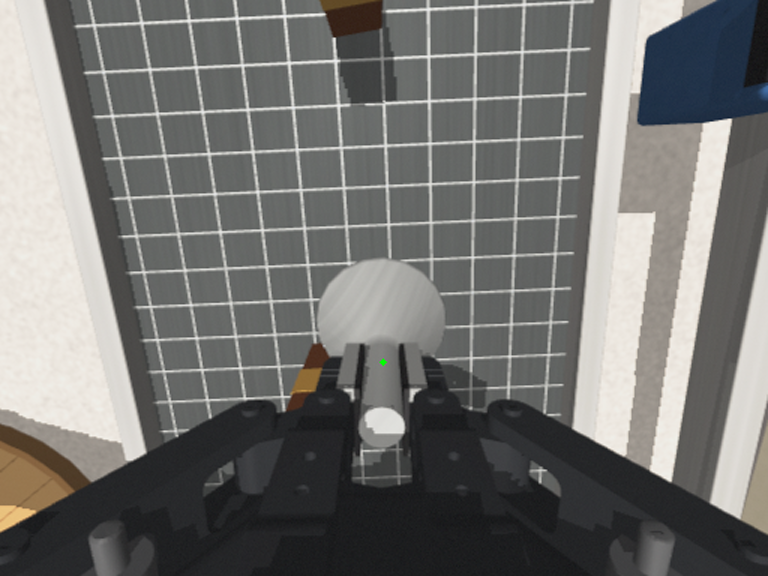

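Emit:
{"op": "drive_tool", "data": {
  "deltas": "-0.432 -0.135 0 0 0;-0.432 -0.135 0 0 0;-0.432 -0.135 0 0 0;-0.432 -0.135 0 0 0;-0.432 -0.135 0 0 0;-0.432 -0.135 0 0 0;-0.432 -0.135 0 0 0;-0.432 -0.135 0 0 0;-0.432 -0.135 0 0 0;-0.432 -0.135 0 0 0;-0.432 -0.135 0 0 0;-0.432 -0.135 0 0 0"
}}

```text
clock: 7.25
eef_pos: [444.1, -441.1, 214.4]
tool_rot: [3.141, -0.0, 1.571]
force: [0.8, -0.3, -0.5]
width: 12.7
```

```bash
python3 look.py f5 wrist,side funnel_mid,tray,cup_a;  python3 - <<'E'
from h import *
go(443,-442,62.5,1.57)
E
```

```text
wrist funnel_mid [253.5 239.4] 0.84 depthpt [ 443.7 -432.5  223.5]
wrist tray [14.8 58.3] 0.83 depthpt [ 171.4 -306.4    8.9]
wrist tray [297.3 170.3] 0.78 depthpt [ 498.6 -434.9    9.8]
wrist cup_a [331.3 118.5] 0.97 depthpt [ 535.9 -371.9   12.8]
wrist cup_a [343.9 187.2] 0.8 depthpt [ 541.5 -443.7   63.2]
side funnel_mid [387.2 213.5] 0.55 depthpt [ 437.5 -449.4  204.2]
side tray [258.4 305.6] 0.94 depthpt [ 153.7 -318.     9.2]
side tray [387.8 270.5] 0.85 depthpt [ 493.1 -456.7    5.5]
side tray [386.8 211.3] 0.18 depthpt [ 426.6 -452.5  216.2]
side cup_a [373.3 250.5] 0.67 depthpt [ 524.9 -391.    17.4]
side cup_a [403.9 262.2] 0.57 depthpt [ 544.4 -473.2   14.9]
side cup_a [305.9 191.8] 0.42 depthpt [ 523.5 -136.   102.3]
delta m: 0.0003 -0.0002 0.1518 turn -0.0 rp [-3.142 -0.     1.569] q7 0.98 t 7.7
```

View pics/f5_wrist.png

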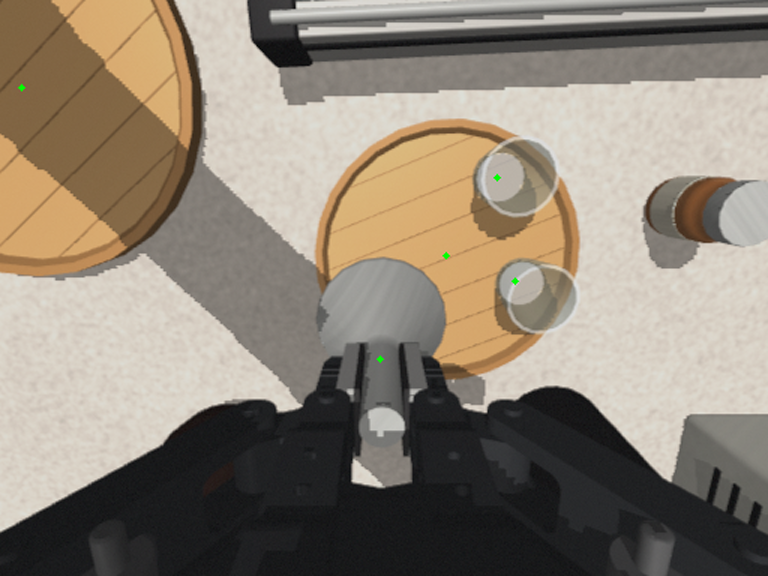

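View pics/f5_side.png

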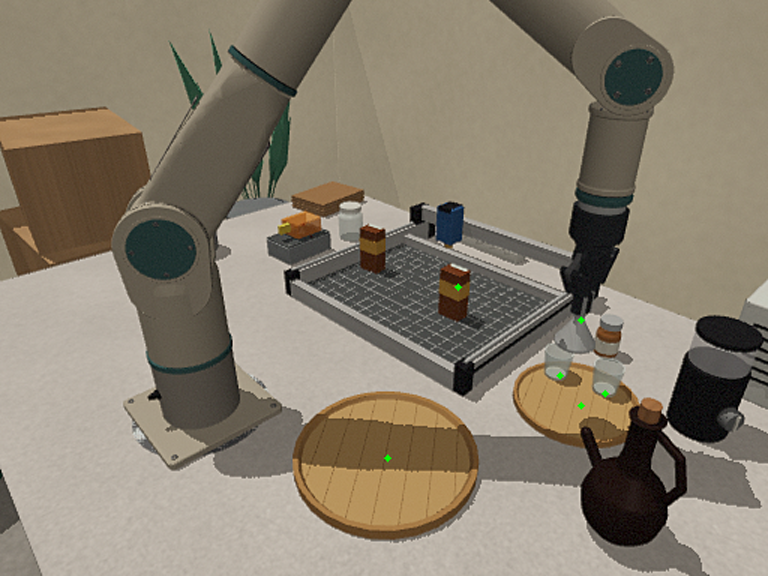

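Emit:
{"op": "drive_tool", "data": {
  "deltas": "0 0 0.05 0 0;0 0 0.1 0 0;0 0 0.13 0 0;0 0 0.143 0 0;0 0 0.146 0 0;0 0 0.149 0 0;0 0 0.149 0 0"
}}

```text
clock: 8.52
eef_pos: [443.8, -442.8, 66.3]
tool_rot: [3.14, 0.001, 1.569]
force: [0.2, -0.4, -1.3]
width: 12.4
```

```bash
python3 look.py f6 wrist,side funnel_mid; python3 -c "
from h import *
go(443,-442,62.5,1.57);print(ctrl.read_state()['force'])"; python3 f.py f6_wrist 443 -442 45
```

```text
wrist funnel_mid [255.9 241.7] 0.93 depthpt [ 444.6 -434.2   78.2]
side funnel_mid [304.3 192. ] 0.69 depthpt [ 523.  -130.1   99.4]
side funnel_mid [377.  262.6] 0.66 depthpt [ 438.1 -448.6   58.2]
delta m: 0.0005 -0.0006 0.0034 turn -0.0 rp [3.141e+00 1.000e-03 1.569e+00] q7 1.04 t 8.7
[ 1.0091801   1.15179921 -0.49336048]
24 34 1280 [ 443.7 -424.7   28.8] [ 417.  -455.6   24. ] [ 470.4 -413.8   34. ]
34 44 1060 [ 443.7 -428.2   38.5] [ 423. -451.   34.] [ 464.5 -419.6   44. ]
44 54 675 [ 443.6 -431.7   48.3] [ 428.5 -440.4   44. ] [ 458.2 -426.    54. ]
54 60 147 [ 443.6 -433.8   56.8] [ 436.5 -436.9   54. ] [ 452.  -431.4   59.9]
60 75 408 [ 444.1 -434.4   70.1] [ 425.3 -437.8   60. ] [ 462.3 -429.7   75. ]
75 90 1058 [ 444.1 -434.2   82.8] [ 424.  -438.8   75. ] [ 463.8 -429.5   90. ]
90 108 2355 [ 443.6 -435.6  103.1] [ 417.4 -452.4   90. ] [ 467.7 -428.   108. ]
108 125 6561 [ 435.9 -432.   120.8] [ 399.1 -451.9  108. ] [ 487.6 -426.9  125. ]
```

View pics/f6_wrist.png

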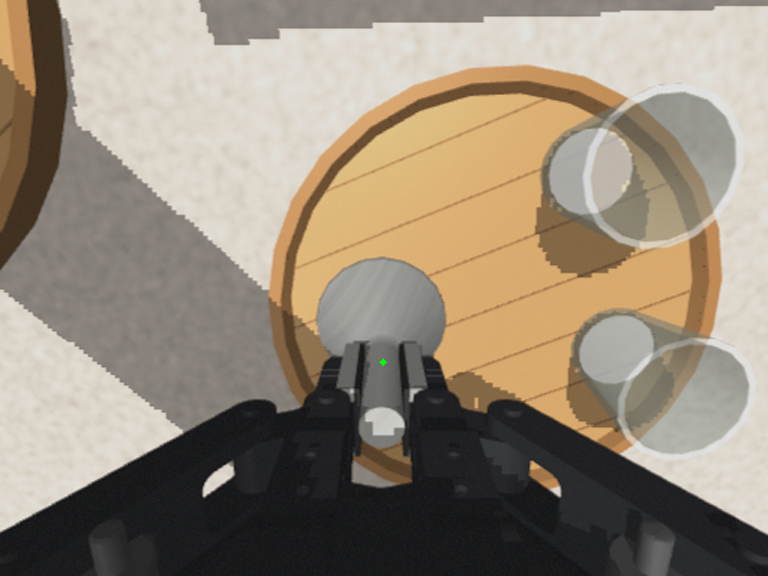

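Emit:
{"op": "drive_tool", "data": {
  "deltas": "0 0 0.002 0 0;0 0 0.003 0 0;0 0 0.004 0 0;0 0 0.004 0 0"
}}

```text
clock: 9.22
eef_pos: [443.3, -442.4, 62.8]
tool_rot: [3.141, -0.0, 1.569]
force: [-1.7, 2.7, 10.9]
width: 12.6
```

Emit:
{"op": "drive_tool", "data": {
  "deltas": "0 0 -0.001 0 0;0 0 -0.001 0 0.01;0 0 -0.001 0 0.02;0 0 -0.001 0 0.03;0 0 -0.001 0 0.035;0 0 -0.05 0 0.035;0 0 -0.1 0 0.035;0 0 -0.16 0 0.035;0 0 -0.16 0 0.035"
}}

```text
clock: 10.35
eef_pos: [445.3, -445.1, 226.5]
tool_rot: [3.134, 0.007, 1.569]
force: [-1.1, -1.2, -0.6]
width: 35.1
```

```bash
python3 look.py f7 wrist,top funnel_mid,tray; python3 f.py f7_wrist 443 -442 45
python3 - <<'E'
from h import *
np.set_printoptions(precision=1,suppress=True)
p=dict(np.load("f7_top.npz"));w=cloud(p)
# cartons: top faces
for x0,y0 in [(555,181),(533.5,-107)]:
    m=(abs(w[...,0]-x0)<45)&(abs(w[...,1]-y0)<50)&(w[...,2]>124)&(w[...,2]<140)
    P=w[m][:,:2].astype(np.float32); r=cv2.minAreaRect(P); print(P.mean(0),r)
    c=p["color"][m]; wh=c.min(1)>150
    print("white mean",P[wh].mean(0),"brown mean",P[~wh].mean(0))
# bed rails
v,u=np.mgrid[0:384,0:512]
for z in [(38,52)]:
    m=(w[...,2]>38)&(w[...,2]<52)&(w[...,0]<450)&(w[...,0]>330)&(abs(w[...,1])<230)
    P=w[m]; f=np.polyfit(P[:,1],P[:,0],1); print("front bar x= a*y+b",f,P[:,0].min(),P[:,0].max(),len(P))
m=(w[...,2]>50)&(w[...,2]<70)&(w[...,0]<720)&(w[...,0]>420)
for s in (1,-1):
    P=w[m&(w[...,1]*s>215)&(w[...,1]*s<320)]; f=np.polyfit(P[:,0],P[:,1],1); print("side y=a x+b",f,f[0]*550+f[1],P[:,1].min(),P[:,1].max())
E
```

```text
wrist funnel_mid [249.8 177.6] 0.88 depthpt [ 441.9 -434.2   95. ]
wrist tray [15.6 53.7] 0.97 depthpt [ 170.1 -305.1   10. ]
wrist tray [295.5 166.5] 0.65 depthpt [ 501.  -438.4    7.9]
top tray [370.9 177.2] 0.86 depthpt [ 357.4 -242.7  758.5]
top tray [343.1 271. ] 0.7 depthpt [ 148.7 -324.    13.9]
top tray [135.2 186.1] 0.5 depthpt [445.1 419.4  84. ]
24 34 424 [ 443.5 -430.2   28.6] [ 418.9 -464.4   24. ] [ 467.9 -416.    34. ]
34 44 338 [ 444.1 -433.    38.3] [ 424.6 -458.    34. ] [ 462.4 -422.    44. ]
44 54 174 [ 443.5 -434.8   47.2] [ 431.1 -450.5   44. ] [ 455.9 -427.8   53.6]
54 60 35 [ 443.  -434.5   56.5] [ 436.1 -440.3   54.1] [ 450.9 -432.7   59.8]
60 75 39 [ 444.1 -434.5   68.9] [ 436.3 -441.    60.4] [ 450.8 -433.4   74.2]
75 90 43 [ 443.  -435.1   82.4] [ 436.6 -441.    75.2] [ 450.5 -433.8   89.7]
90 108 167 [ 443.1 -439.2  101.6] [ 437.  -447.3   90.3] [ 449.1 -434.1  103.3]
[556.2 181.4] ((556.9032592773438, 181.76535034179688), (36.588356018066406, 54.83460235595703), 7.150672435760498)
white mean [570.3 185. ] brown mean [553.8 180.8]
[ 536.5 -108.8] ((537.1845092773438, -108.62586975097656), (36.70130157470703, 53.489402770996094), 3.326340913772583)
white mean [ 550.9 -107.7] brown mean [ 533.9 -109. ]
front bar x= a*y+b [ -0.  355.9] 335.9093651332828 394.18253586216775 621
side y=a x+b [  0.  222.9] 246.54829176847403 231.94221816661843 265.11308544953056
side y=a x+b [   0.  -292.6] -270.8035707371309 -285.09841493145746 -254.89950504058385
```

View pics/f7_wrist.png

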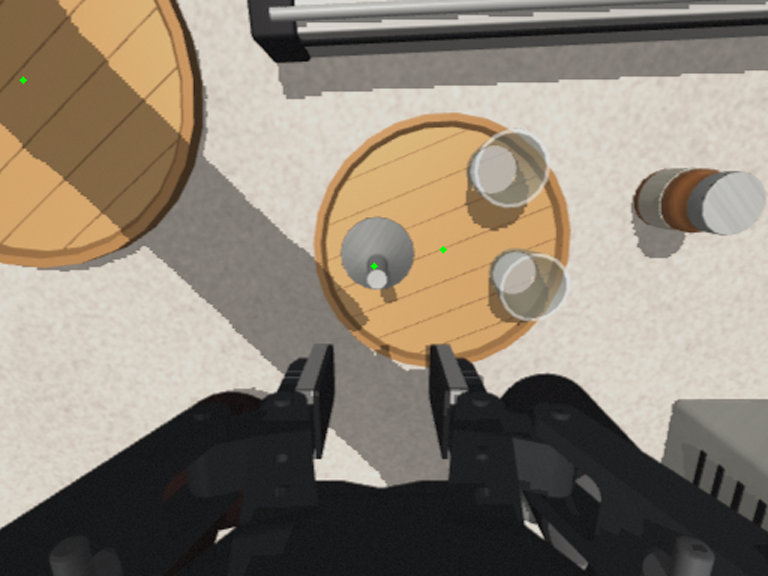

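Run:
```python
from h import *
go(586.6,-105.7,226,1.629)
```

```text
delta m: 0.3360 0.1434 -0.0065 turn -3.4 rp [-3.139e+00 -2.000e-03  1.569e+00] q7 0.98 t 10.7
```

Emit:
{"op": "drive_tool", "data": {
  "deltas": "0.336 0.143 -0.006 -3.4 0;0.336 0.143 -0.006 -3.4 0;0.336 0.143 -0.006 -3.4 0;0.336 0.143 -0.006 -3.4 0;0.336 0.143 -0.006 -3.4 0;0.336 0.143 -0.006 -3.4 0;0.336 0.143 -0.006 -3.4 0;0.336 0.143 -0.006 -3.4 0;0.336 0.143 -0.006 -3.4 0;0.336 0.143 -0.006 -3.4 0"
}}

```text
clock: 11.9
eef_pos: [586.2, -108.1, 227.2]
tool_rot: [-3.141, 0.0, 1.626]
force: [-0.2, 0.5, 0.4]
width: 0.2
```

```bash
python3 look.py c1 wrist carton_a_mid,carton_a_panel
python3 - <<'E'
from h import *
np.set_printoptions(precision=1,suppress=True)
go(586.6,-105.7,112,1.629); print(ctrl.read_state()["eef_pos"])
p=dict(np.load("c1_wrist.npz"));w=cloud(p)
for x0,y0 in [(555,181),(533.5,-107)]:
    m=(abs(w[...,0]-x0)<45)&(abs(w[...,1]-y0)<50)&(w[...,2]>124)&(w[...,2]<138)
    if m.sum()<20: continue
    P=w[m][:,:2].astype(np.float32); r=cv2.minAreaRect(P); print(P.mean(0),r,np.median(w[m][:,2]))
E
```

```text
delta m: 0.0015 0.0001 0.1154 turn -0.1 rp [3.1 0.  1.6] q7 0.43 t 12.1
[ 586.6 -107.2  227.4]
[ 541.8 -103.7] ((541.1245727539062, -105.27305603027344), (36.56258773803711, 53.911800384521484), 3.909435510635376) 131.79221419346945
```

View pics/c1_wrist.png

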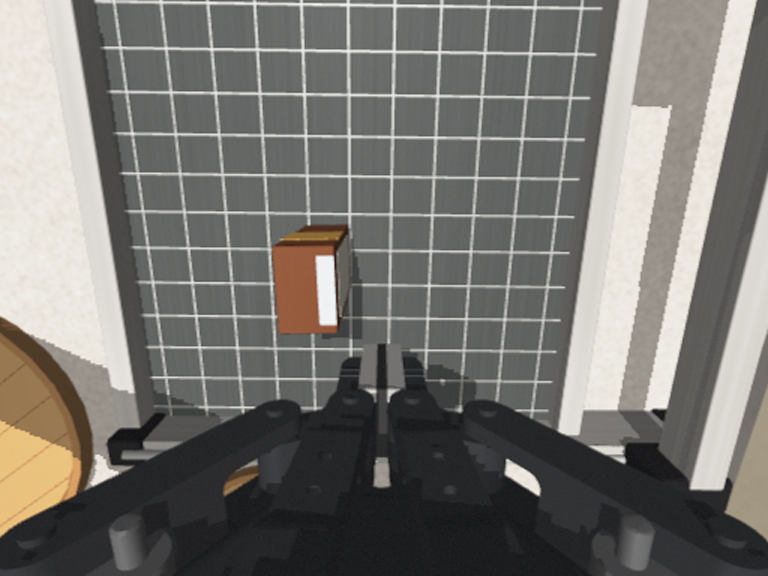

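Emit:
{"op": "drive_tool", "data": {
  "deltas": "0.004 0.003 0.05 0 0;0.004 0.003 0.1 0 0;0.004 0.003 0.115 0 0;0.004 -0.004 0.115 0 0;0.004 -0.012 0.115 0 0;0.004 -0.02 0.115 0 0;0.004 -0.028 0.115 0 0"
}}

```text
clock: 12.92
eef_pos: [558.6, -104.3, 113.4]
tool_rot: [3.14, 0.0, 1.629]
force: [-0.0, -0.5, 0.9]
width: -0.2
```

```bash
python3 look.py c2 side,wrist; python3 -c "
from h import *
s=ctrl.read_state();print(s['eef_pos'],s['force'])"
```

```text
[ 557.5805216  -104.27330757  112.90236706] [0.48710545 0.26454304 0.11967325]
```

View pics/c2_wrist.png

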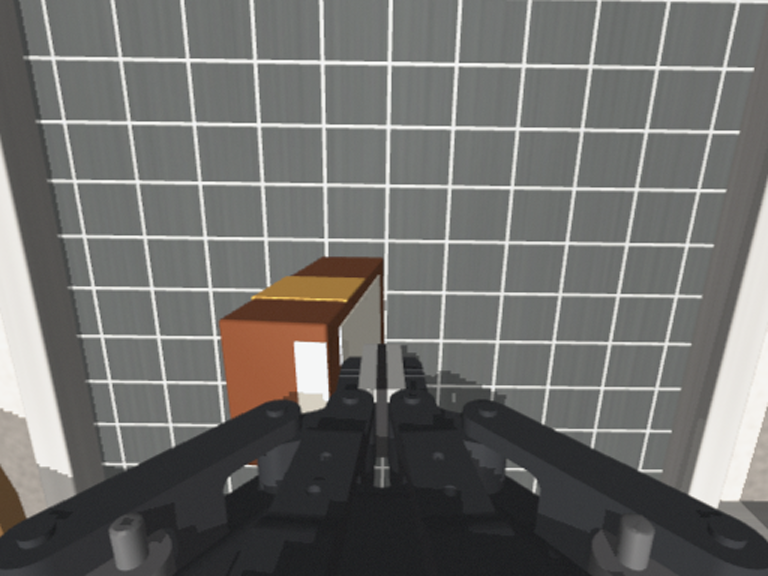

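View pics/c2_side.png

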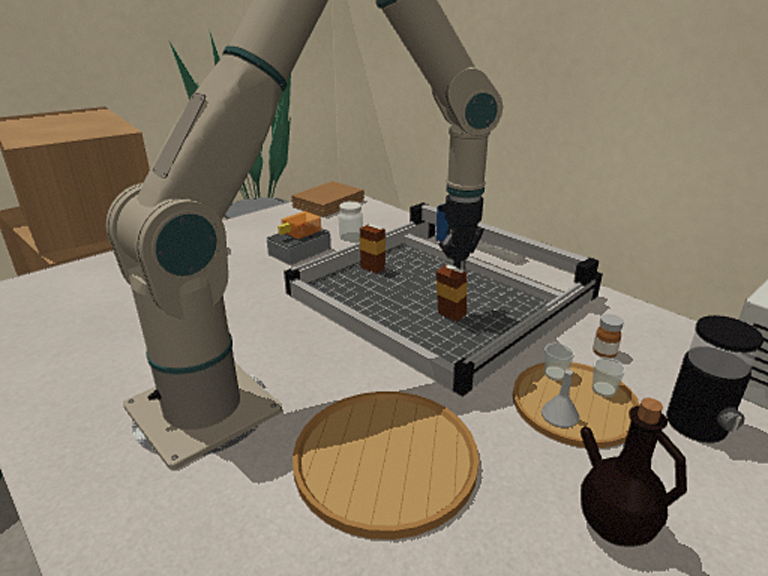

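Emit:
{"op": "drive_tool", "data": {
  "deltas": "0 -0.007 0 0 0;0 -0.014 0 0 0;0 -0.02 0 0 0;0 -0.02 0 0 0"
}}

```text
clock: 13.52
eef_pos: [537.9, -105.3, 112.2]
tool_rot: [-3.141, -0.0, 1.628]
force: [0.3, 0.1, -0.1]
width: 0.4
```

```bash
python3 look.py c3 side,wrist; python3 -c "
from h import *
s=ctrl.read_state();print(s['eef_pos'],s['force'])
a=np.load('c3_side.npz')['color'][150:240,270:370]; save('c3_crop',a,6)"
```

```text
[ 538.7629607  -105.29835399  112.30892612] [0.9263686  0.18562942 1.02209816]
```

View pics/c3_crop.png

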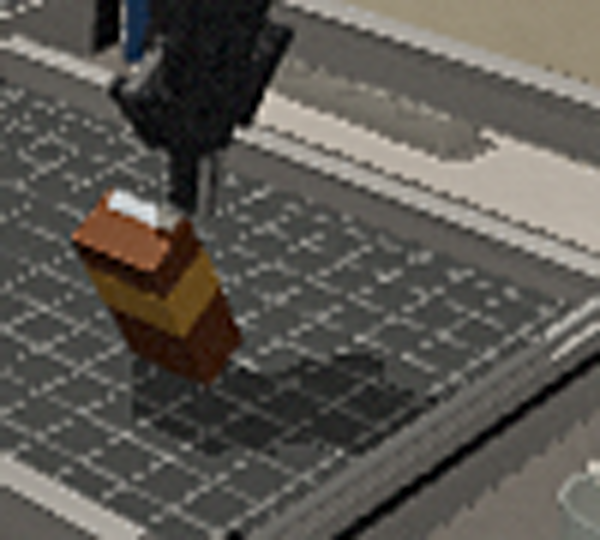

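Carton B is tilting toward the robot as intended (crop 150,290). I'll keep pushing until it falls.

Emit:
{"op": "drive_tool", "data": {
  "deltas": "0 -0.006 0 0 0;0 -0.012 0 0 0;0 -0.018 0 0 0;0 -0.024 0 0 0;0 -0.024 0 0 0;0 -0.024 0 0 0;0 -0.024 0 0 0;0 -0.024 0 0 0"
}}

```text
clock: 14.62
eef_pos: [514.8, -106.7, 112.3]
tool_rot: [3.142, 0.0, 1.629]
force: [-0.4, -0.8, -0.1]
width: 0.0
```

```bash
python3 look.py c4 side,wrist; python3 -c "
from h import *
s=ctrl.read_state();print(s['eef_pos'],s['force'])
go(610,185+6,226,1.695)
a=np.load('c4_side.npz')['color'][120:250,180:400]; save('c4_crop',a,3.5)"
```

```text
[ 514.69674173 -106.67354954  112.25462297] [-0.17982512  0.34349117 -0.57182654]
delta m: 0.2916 0.1124 -0.1137 turn -3.8 rp [-3.142  0.     1.629] q7 0.54 t 14.7
```

View pics/c4_crop.png

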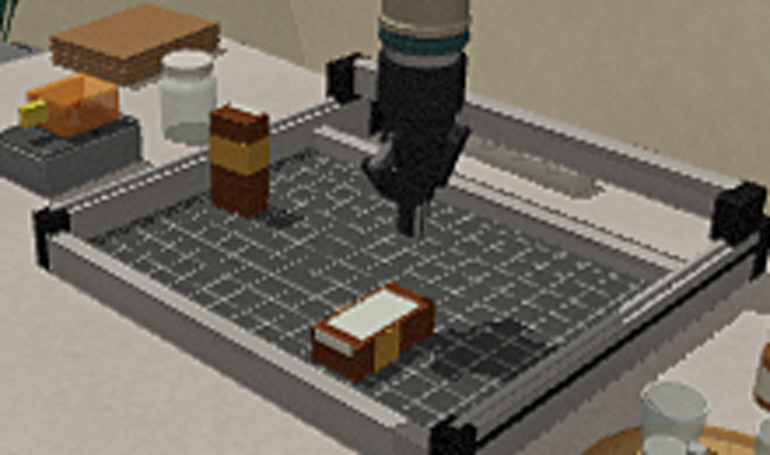

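View pics/c4_wrist.png

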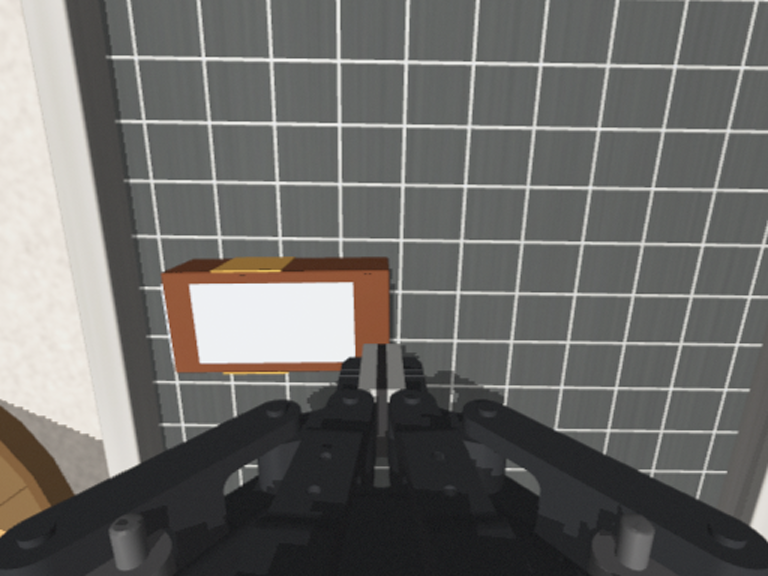

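Carton B lies flat on the bed with its white panel up (wrist image 270,322). Carton A is next.

Emit:
{"op": "drive_tool", "data": {
  "deltas": "0 0 -0.06 0 0;0 0 -0.114 0 0;0.292 0.112 -0.114 -3.8 0;0.292 0.112 -0.114 -3.8 0;0.292 0.112 -0.114 -3.8 0;0.292 0.112 -0.114 -3.8 0;0.292 0.112 -0.114 -3.8 0;0.292 0.112 -0.114 -3.8 0;0.292 0.112 -0.114 -3.8 0;0.292 0.112 -0.114 -3.8 0;0.292 0.112 -0.114 -3.8 0;0.292 0.112 -0.114 -3.8 0"
}}

```text
clock: 16.23
eef_pos: [609.6, 190.5, 226.5]
tool_rot: [3.141, -0.0, 1.694]
force: [0.2, -0.2, 0.3]
width: 0.2
```

```bash
python3 look.py c5 wrist carton_a_mid,carton_a_panel
python3 - <<'E'
from h import *
np.set_printoptions(precision=1,suppress=True)
print(ctrl.read_state()["eef_pos"])
p=dict(np.load("c5_wrist.npz"));w=cloud(p)
for x0,y0 in [(558,183)]:
    m=(abs(w[...,0]-x0)<45)&(abs(w[...,1]-y0)<50)&(w[...,2]>124)&(w[...,2]<138)
    P=w[m][:,:2].astype(np.float32); r=cv2.minAreaRect(P); print(P.mean(0),r,np.median(w[m][:,2]))
    c=np.array(r[0]); a=np.radians(r[2]); n=np.array([np.cos(a),np.sin(a)]); t=c+n*(18+14.5+13); print(t)
    go(*t,112,np.pi/2+a)
E
```

```text
wrist carton_a_mid [209.1 181.7] 0.69 depthpt [568.9 201.6 132.3]
[609.6 191.  226.4]
[561.3 186.9] ((560.8994750976562, 185.0949249267578), (36.275150299072266, 54.63444137573242), 9.372232437133789) 131.85676635506437
[605.8 192.5]
delta m: 0.0019 -0.0036 0.1144 turn -2.3 rp [ 3.1 -0.   1.7] q7 0.00 t 16.4
```

View pics/c5_wrist.png

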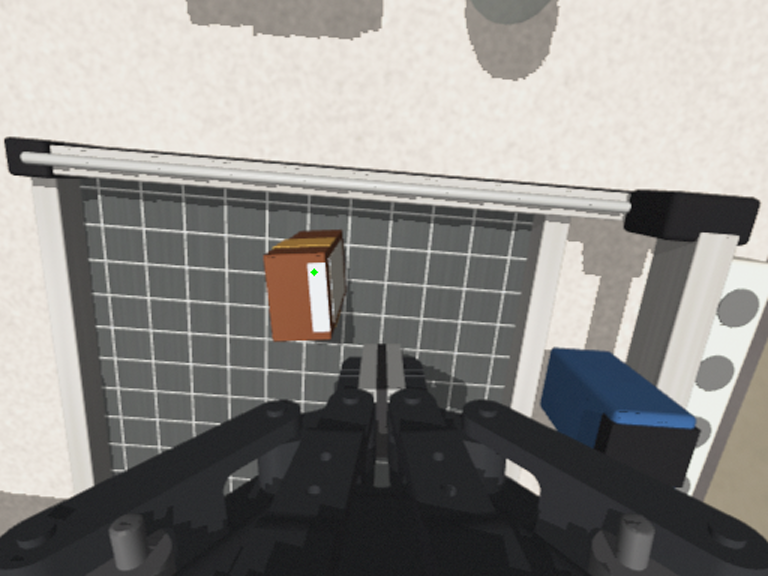

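Emit:
{"op": "drive_tool", "data": {
  "deltas": "0.002 0 0.05 -2 0;0.002 0 0.1 -2 0;0.002 0 0.114 -2 0;0.002 -0.01 0.114 -2 0;0.002 -0.02 0.114 -2 0;0.002 -0.028 0.114 -2 0;0.002 -0.036 0.114 -2 0;0.002 -0.044 0.114 -2 0;0.002 -0.052 0.114 -2 0;0.002 -0.052 0.114 -2 0"
}}

```text
clock: 17.62
eef_pos: [556.9, 186.9, 112.3]
tool_rot: [-3.141, -0.0, 1.73]
force: [0.7, 0.2, -0.0]
width: -0.1
```

Emit:
{"op": "drive_tool", "data": {
  "deltas": "0 -0.006 0 0 0;0 -0.012 0 0 0;0 -0.018 0 0 0;0 -0.024 0 0 0;0 -0.024 0 0 0;0 -0.024 0 0 0;0 -0.024 0 0 0;0 -0.024 0 0 0"
}}

```text
clock: 18.62
eef_pos: [534.2, 183.0, 112.3]
tool_rot: [3.141, 0.0, 1.73]
force: [-0.2, -0.5, 0.2]
width: 0.1
```

```bash
python3 look.py c6 side,wrist; python3 -c "
from h import *
s=ctrl.read_state();print(s['eef_pos'],s['force'])
a=np.load('c6_side.npz')['color'][120:250,180:400]; save('c6_crop',a,3.5)"
```

```text
[534.10281015 183.04924716 112.28156393] [ 0.32791157  0.25292073 -0.25150212]
```

View pics/c6_crop.png

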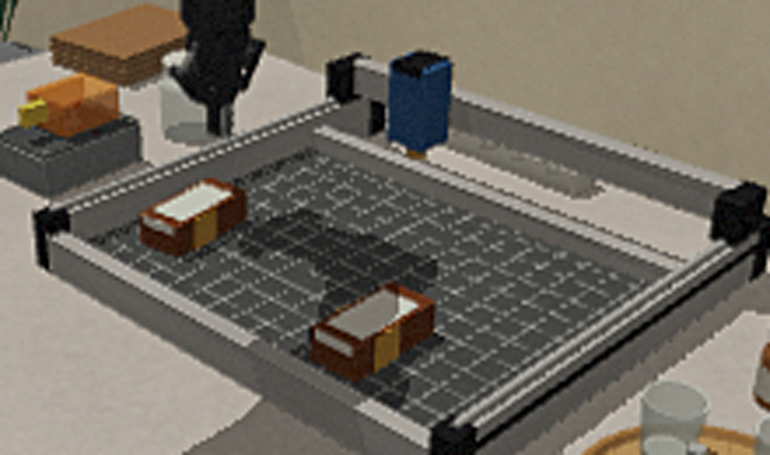

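View pics/c6_wrist.png

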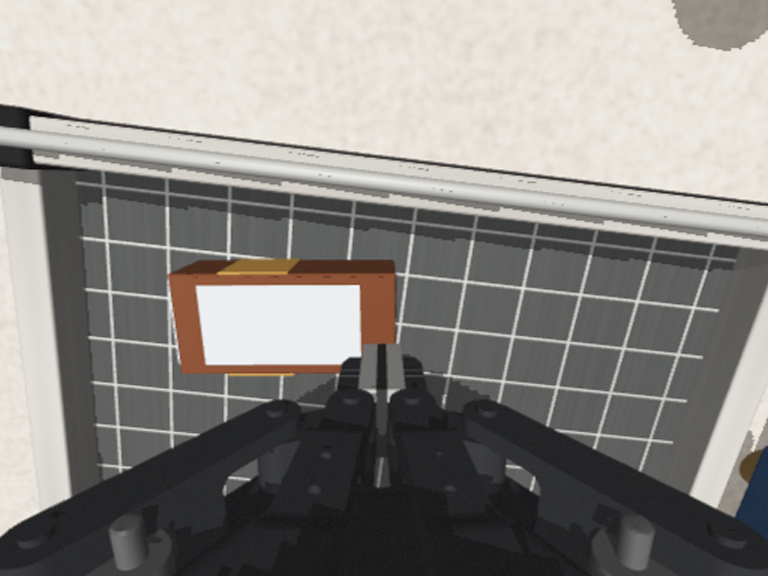

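```bash
python3 -c "
from h import *
go(470,428,270,3.14)"; python3 look.py c7 top; python3 f.py c7_top 480 186 60 | head -4;  python3 f.py c7_top 460 -108 60 | head -4; python3 f.py c7_top 443 -442 40
```

```text
delta m: 0.2520 -0.0245 -0.1577 turn -80.8 rp [ 3.142 -0.     1.73 ] q7 0.08 t 18.7
24 34 84 [459.3 187.8  26. ] [421.8 126.1  24. ] [530.7 232.8  33.4]
34 44 12 [473.6 144.3  39.9] [427.8 135.8  34.3] [519.9 218.5  43.3]
44 54 100 [466.  167.3  52.4] [425.3 134.8  44.9] [539.4 197.9  54. ]
54 60 221 [475.8 164.3  56.8] [424.7 137.7  54.1] [539.3 197.2  60. ]
24 34 110 [454.2 -83.3  25.6] [ 400.2 -168.    24. ] [519.7 -50.   33.8]
34 44 9 [405.6 -93.3  37.4] [ 402.3 -140.1   34.9] [472.6 -86.4  43.4]
44 54 115 [ 459.  -114.4   52.4] [ 404.1 -143.5   46.2] [515.  -85.7  54. ]
54 60 279 [ 454.8 -114.4   57.1] [ 403.5 -143.    54. ] [513.6 -85.6  60. ]
24 34 49 [ 433.6 -433.6   29.2] [ 415.5 -466.8   24.2] [ 464.1 -411.9   33.8]
34 44 49 [ 432.8 -437.2   38.8] [ 418.1 -459.2   34.1] [ 458.9 -420.9   43.7]
44 54 23 [ 435.1 -436.9   48.8] [ 427.2 -454.5   44.1] [ 450.2 -429.    53.9]
54 60 4 [ 438.8 -436.9   58.1] [ 433.7 -437.1   56. ] [ 444.3 -436.4   59.2]
60 75 5 [ 435.2 -437.8   66.8] [ 432.2 -445.5   64.6] [ 443.  -436.2   73.7]
75 90 6 [ 435.7 -439.3   81.6] [ 432.5 -442.5   76.2] [ 443.3 -437.5   88.7]
90 108 14 [ 438.2 -443.3  100. ] [ 433.5 -451.4   95.6] [ 443.9 -436.8  107.8]
108 125 1 [ 440.  -437.4  108.5] [ 440.  -437.4  108.5] [ 440.  -437.4  108.5]
```

Both cartons are flat, with tops at about 57 mm (20 + 36 expected), and the funnel is on the tray. Now I'll go to the console.

Emit:
{"op": "drive_tool", "data": {
  "deltas": "0 0 -0.06 0 0;0 0 -0.12 0 0;0.252 -0.024 -0.158 -80.8 0;0.252 -0.024 -0.158 -80.8 0;0.252 -0.024 -0.158 -80.8 0;0.252 -0.024 -0.158 -80.8 0;0.252 -0.024 -0.158 -80.8 0;0.252 -0.024 -0.158 -80.8 0;0.252 -0.024 -0.158 -80.8 0;0.252 -0.024 -0.158 -80.8 0;0.252 -0.024 -0.158 -80.8 0;0.252 -0.024 -0.158 -80.8 0"
}}

```text
clock: 20.27
eef_pos: [470.4, 427.9, 270.2]
tool_rot: [-3.141, -0.0, 3.138]
force: [-1.1, -0.2, -0.1]
width: -0.3
```

```bash
python3 look.py k1 wrist cover_tab,cover_hinge,console,toggle_tip
```

```text
wrist cover_tab [252.9 164. ] 0.92 depthpt [452.7 428.1  96.8]
wrist console [253.5 185.7] 0.79 depthpt [477.7 428.7  98.7]
```

View pics/k1_wrist.png

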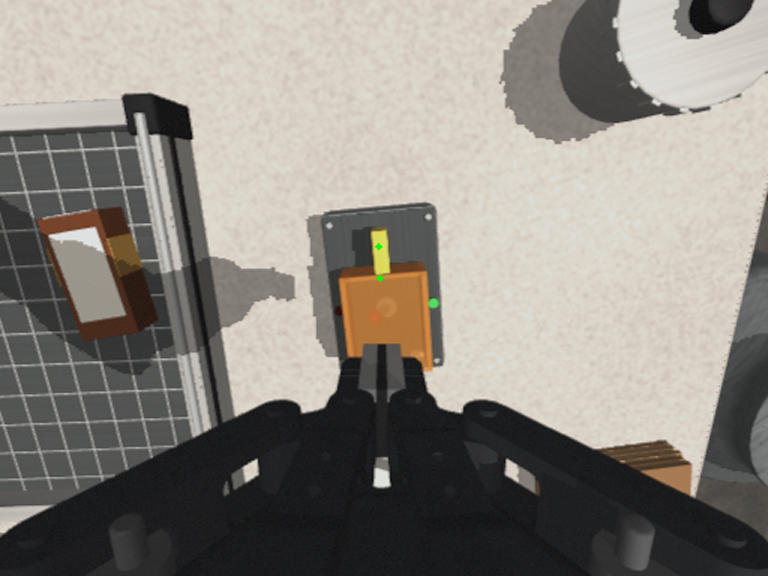

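Run:
```python
from h import *
np.set_printoptions(precision=1,suppress=True)
p=dict(np.load("k1_wrist.npz"));w=cloud(p);c=p["color"].astype(int)
hsv=cv2.cvtColor(p["color"],cv2.COLOR_RGB2HSV)
yel=(hsv[...,0]>24)&(hsv[...,0]<35)&(hsv[...,1]>150)&(abs(w[...,0]-455)<60)&(abs(w[...,1]-428)<30)
P=w[yel];print("yellow",len(P),np.median(P,0),P.min(0),P.max(0))
T=P[P[:,2]>92]; r=cv2.minAreaRect(T[:,:2].astype(np.float32)); print("tab top",np.median(T,0),T.min(0),T.max(0),r)
# screw corners, lamps at z=55
for n,u,v in [("bl",330,226),("br",429,217),("fr",437,361),("green",434,303),("red",338,310)]:
    print(n,atz(p,u/1.5,v/1.5,55),px2w(p,u/1.5,v/1.5))
m=(abs(w[...,2]-55)<4)&(w[...,0]>400)&(w[...,0]<600)&(w[...,1]>360)&(w[...,1]<500)
r=cv2.minAreaRect(w[m][:,:2].astype(np.float32)); print("box top",r,np.median(w[m][:,2]))
org=(w[...,2]>85)&(w[...,2]<108)&(~yel)&(w[...,0]>440)&(w[...,0]<600)&(w[...,1]>380)&(w[...,1]<480)&(p["range_z"]>0)
P=w[org];print("hood",len(P),P.min(0),P.max(0))
print(ctrl.read_state()["eef_pos"])
```

```text
yellow 56 [462.  424.7  96.7] [441.3 421.5  54. ] [474.9 435.1  98.4]
tab top [461.8 424.7  96.7] [441.3 422.5  95. ] [473.9 435.1  98.4] ((457.3142395019531, 428.52008056640625), (32.8172721862793, 11.00243091583252), 6.15510892868042)
bl [442.2 386.   55. ] [442.2 386.   55. ]
br [434.8 469.9  55. ] [434.7 469.7  56.8]
fr [567.  481.1  55. ] [566.8 481.   55.4]
green [510.7 476.5  55. ] [509.9 476.2  57.6]
red [517.1 390.5  55. ] [516.8 390.6  55.8]
box top ((502.3519287109375, 433.2763977050781), (145.87911987304688, 96.7094497680664), 4.83979606628418) 54.769047006946835
hood 3365 [440.  396.6  85.1] [555.5 470.9 101.3]
[470.3 428.1 270.3]
```

```bash
python3 -c "
from h import *
go(454.9,428.3,72,np.pi+0.086)"
```

```text
delta m: 0.0154 0.0001 0.1983 turn -5.0 rp [-3.142 -0.     3.14 ] q7 0.78 t 20.5
```

Emit:
{"op": "drive_tool", "data": {
  "deltas": "0.015 0 0.05 -5 0.02;0.015 0 0.09 -5 0.04;0.015 0 0.12 -5 0.045;0.015 0 0.12 -5 0.045;0.015 0 0.12 -5 0.045"
}}

```text
clock: 21.15
eef_pos: [456.1, 428.8, 151.5]
tool_rot: [3.14, 0.002, -3.056]
force: [-0.1, 0.3, -0.1]
width: 45.0
```

```bash
python3 look.py k2 wrist cover_tab,toggle_tip;python3 - <<'E'
from h import *
np.set_printoptions(precision=1,suppress=True)
p=dict(np.load("k2_wrist.npz"));w=cloud(p)
hsv=cv2.cvtColor(p["color"],cv2.COLOR_RGB2HSV)
yel=(hsv[...,0]>24)&(hsv[...,0]<35)&(hsv[...,1]>150)&(abs(w[...,0]-455)<60)&(abs(w[...,1]-428)<30)
P=w[yel];T=P[P[:,2]>92]; r=cv2.minAreaRect(T[:,:2].astype(np.float32)); print("tab top",np.median(T,0),T.min(0),T.max(0),r)
go(454.9,428.3,72,np.pi+0.086)
E
```

```text
wrist cover_tab [250.6 205.4] 0.78 depthpt [450.5 427.3  97.5]
tab top [445.9 427.8  96.8] [440.7 422.5  95.2] [450.8 433.4  98.2] ((445.7220764160156, 427.9288024902344), (9.451154708862305, 10.418313980102539), 4.93520450592041)
delta m: 0.0013 -0.0005 0.0800 turn -0.0 rp [ 3.1  0.  -3.1] q7 0.83 t 21.3
```

View pics/k2_wrist.png

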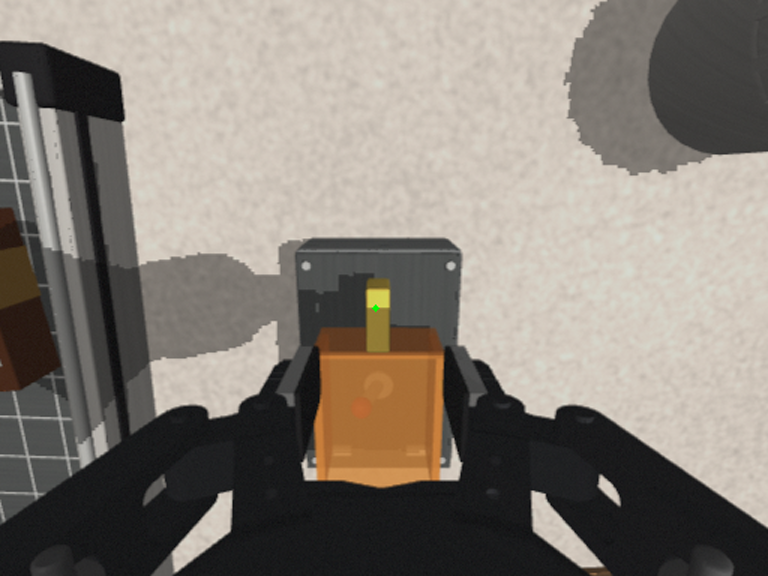

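Emit:
{"op": "drive_tool", "data": {
  "deltas": "0.001 0 0.04 0 0.045;0.001 0 0.07 0 0.045;0.001 0 0.08 0 0.045;0.001 0 0.08 0 0.03;0.001 0 0.08 0 0.015;0.001 0 0.08 0 0;0.001 0 0.08 0 0;0.001 0 0.08 0 0;0.001 0 0.08 0 0"
}}

```text
clock: 22.42
eef_pos: [455.3, 427.1, 71.9]
tool_rot: [-3.141, 0.001, -3.056]
force: [0.4, -3.9, 6.1]
width: 11.4
```

```bash
python3 look.py k3 wrist ;python3 - <<'E'
from h import *
go(454.9,428.3,72,np.pi+0.086)
for th in np.linspace(0,1.75,22):
    x=-105*np.cos(th)+28*np.sin(th); z=105*np.sin(th)+28*np.cos(th)
    print("%.2f: %.3f %.3f"%(th,-(x+105)/1000,-(z-28)/1000))
E
```

```text
delta m: 0.0003 0.0012 -0.0001 turn -0.1 rp [-3.141e+00  1.000e-03 -3.057e+00] q7 0.82 t 22.5
0.00: -0.000 -0.000
0.08: -0.003 -0.009
0.17: -0.006 -0.017
0.25: -0.010 -0.025
0.33: -0.015 -0.033
0.42: -0.020 -0.040
0.50: -0.026 -0.047
0.58: -0.033 -0.053
0.67: -0.040 -0.059
0.75: -0.047 -0.064
0.83: -0.055 -0.069
0.92: -0.063 -0.072
1.00: -0.072 -0.075
1.08: -0.081 -0.078
1.17: -0.089 -0.080
1.25: -0.098 -0.080
1.33: -0.108 -0.081
1.42: -0.117 -0.080
1.50: -0.126 -0.079
1.58: -0.134 -0.077
1.67: -0.143 -0.074
1.75: -0.151 -0.070
```

View pics/k3_wrist.png

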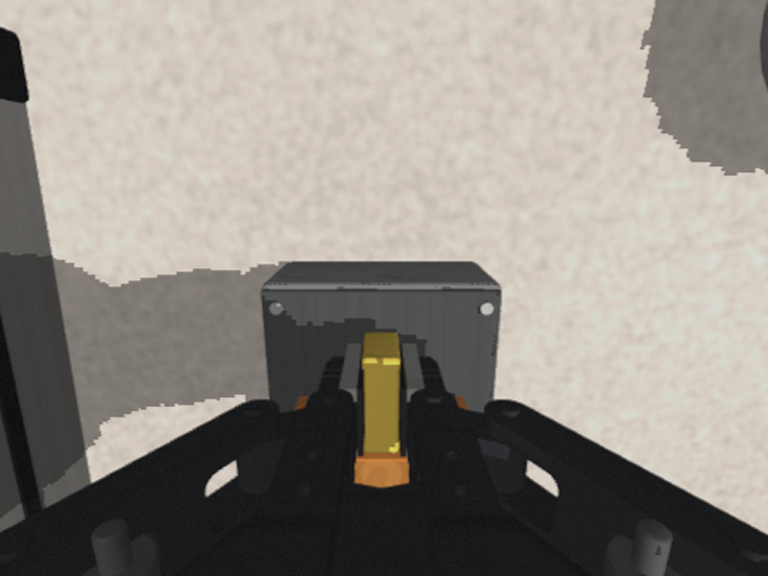

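Emit:
{"op": "drive_tool", "data": {
  "deltas": "-0.003 0 -0.009 0 0;-0.006 0 -0.017 0 0;-0.010 0 -0.025 0 0;-0.015 0 -0.033 0 0;-0.020 0 -0.040 0 0;-0.026 0 -0.047 0 0;-0.026 0 -0.047 0 0"
}}

```text
clock: 23.35
eef_pos: [481.6, 429.3, 117.2]
tool_rot: [-3.141, 0.001, -3.057]
force: [4.8, -1.3, -8.6]
width: 11.1
```

```bash
python3 look.py k4 wrist,side; python3 -c "
from h import *
a=np.load('k4_side.npz')['color'][90:210,140:300]; save('k4_crop',a,4.5)"
```

```text
(no output)
```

View pics/k4_crop.png

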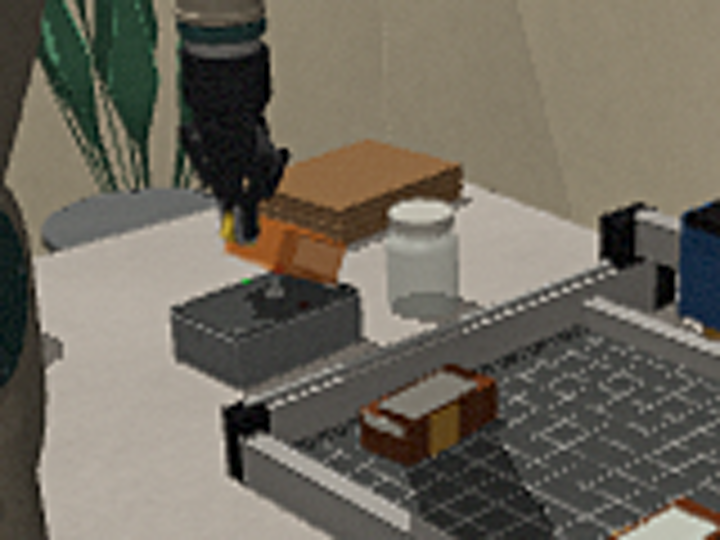

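View pics/k4_wrist.png

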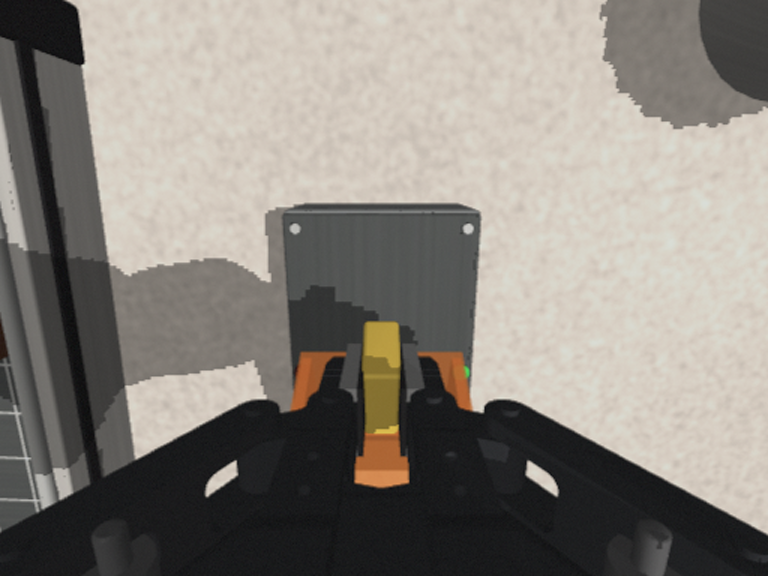

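Emit:
{"op": "drive_tool", "data": {
  "deltas": "-0.007 0 -0.006 0 0;-0.014 0 -0.012 0 0;-0.021 0 -0.017 0 0;-0.029 0 -0.022 0 0;-0.037 0 -0.025 0 0;-0.046 0 -0.028 0 0;-0.055 0 -0.031 0 0;-0.063 0 -0.033 0 0;-0.072 0 -0.033 0 0;-0.082 0 -0.034 0 0;-0.082 0 -0.034 0 0"
}}

```text
clock: 24.82
eef_pos: [560.7, 436.2, 151.6]
tool_rot: [-3.139, -0.004, -3.056]
force: [-2.8, -6.5, -6.9]
width: 10.9
```

```bash
python3 look.py k5 wrist,side; python3 -c "
from h import *
a=np.load('k5_side.npz')['color'][90:210,140:300]; save('k5_crop',a,4.5)"
```

```text
(no output)
```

View pics/k5_crop.png

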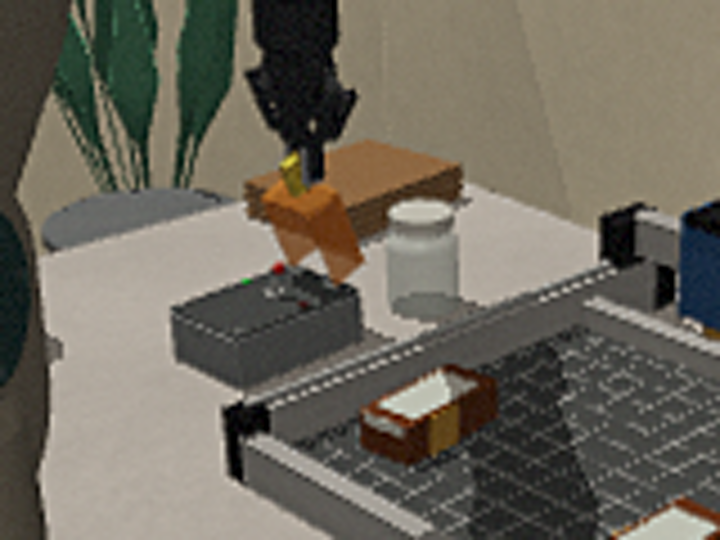

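View pics/k5_wrist.png

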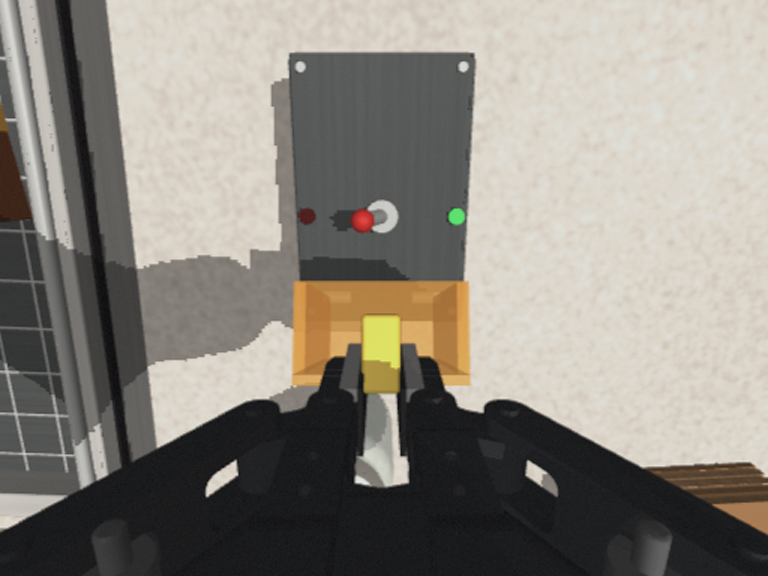

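Emit:
{"op": "drive_tool", "data": {
  "deltas": "-0.009 0 0 0 0;-0.018 0 0.001 0 0;-0.026 0 0.002 0 0;-0.035 0 0.005 0 0;-0.043 0 0.008 0 0;-0.047 0 0.009 0 0;-0.047 0 0.009 0 0"
}}

```text
clock: 25.8
eef_pos: [606.7, 440.1, 142.7]
tool_rot: [-3.139, -0.005, -3.056]
force: [-4.9, -6.1, -4.7]
width: 10.4
```

```bash
python3 look.py k6 wrist,side; python3 -c "
from h import *
a=np.load('k6_side.npz')['color'][90:210,140:300]; save('k6_crop',a,4.5)"
```

```text
(no output)
```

View pics/k6_crop.png

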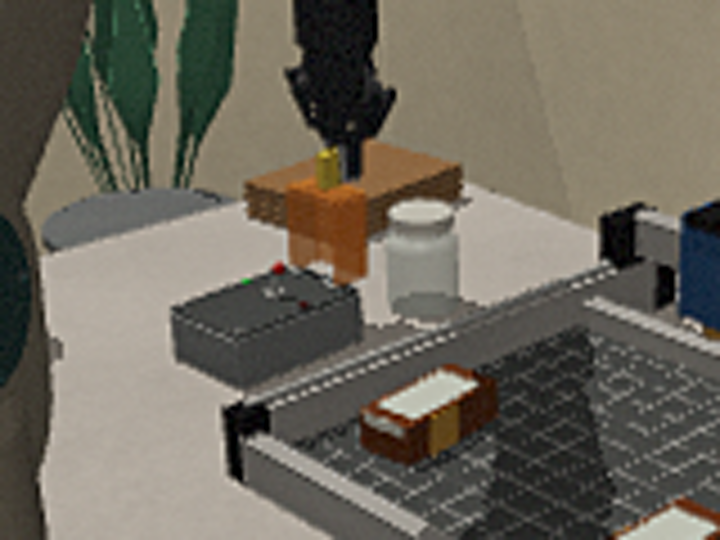

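View pics/k6_wrist.png

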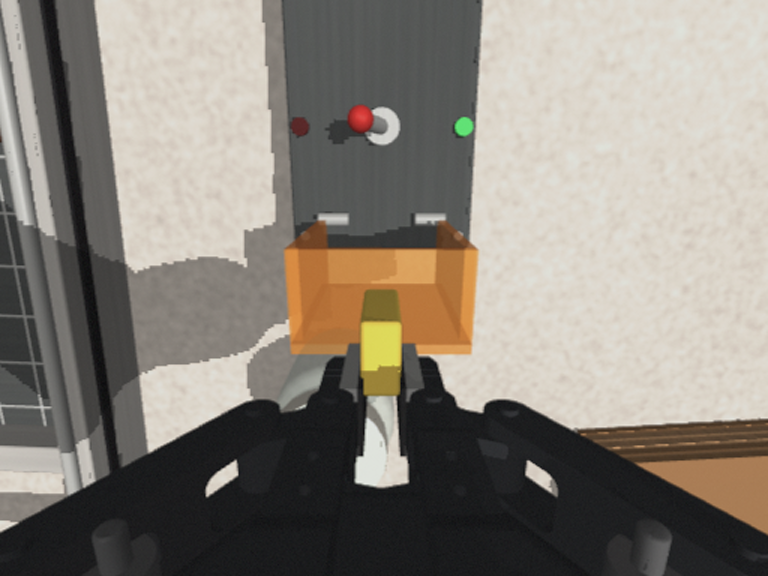

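Emit:
{"op": "drive_tool", "data": {
  "deltas": "0 0 0 0 0.012;0 0 0 0 0.02;0 0 0 0 0.03;0 0 0 0 0.03;0 0 -0.05 0 0.03;0.03 0 -0.08 0 0.03;0.06 0 -0.08 0 0.02;0.06 0 -0.08 0 0.01;0.06 0 -0.08 0 0;0.06 0 -0.08 0 0"
}}

```text
clock: 27.15
eef_pos: [550.1, 435.8, 221.9]
tool_rot: [-3.141, 0.0, -3.057]
force: [0.2, -0.2, -0.4]
width: -0.1
```

```bash
python3 look.py k7 wrist cover_tab,toggle_tip,cover_hinge
python3 - <<'E'
from h import *
np.set_printoptions(precision=1,suppress=True)
p=dict(np.load("k7_wrist.npz"));w=cloud(p)
hsv=cv2.cvtColor(p["color"],cv2.COLOR_RGB2HSV)
yel=(hsv[...,0]>24)&(hsv[...,0]<35)&(hsv[...,1]>150)&(w[...,2]>60)
P=w[yel];print(P.min(0),P.max(0),np.median(P,0))
T=P[P[:,2]>np.percentile(P[:,2],60)];print("upper",np.median(T,0))
red=((hsv[...,0]<6)|(hsv[...,0]>174))&(hsv[...,1]>190)&(hsv[...,2]>90)&(w[...,2]>70)&(w[...,0]<545)&(w[...,0]>480)
v,u=np.nonzero(red);P=w[red];print("ball",len(P),P.mean(0),P.min(0),P.max(0),u.mean(),v.mean(),atz(p,u.mean(),v.mean(),83))
print(ctrl.read_state()["eef_pos"])
E
```

```text
wrist toggle_tip [243.2 150.7] 0.62 depthpt [514.  423.5  89.4]
wrist cover_hinge [251.7 184.7] 0.56 depthpt [555.5 435.   54.9]Traceback (most recent call last):
  File "<stdin>", line 6, in <module>
    return umr_minimum(a, axis, None, out, keepdims, initial, where)
ValueError: zero-size array to reduction operation minimum which has no identity
```

View pics/k7_wrist.png

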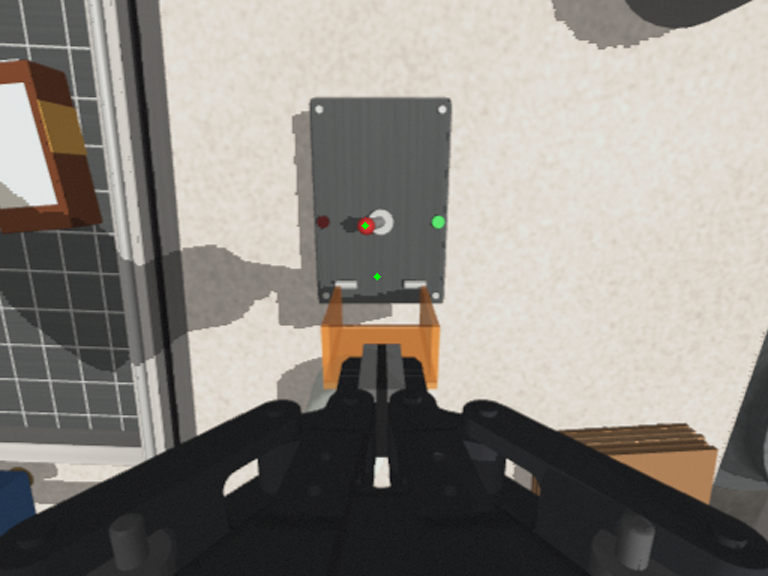

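Emit:
{"op": "drive_tool", "data": {
  "deltas": "0.03 0 0 0 0;0.06 0 0 0 0;0.08 0 0 0 0;0.08 0 0 0 0"
}}

```text
clock: 27.85
eef_pos: [468.1, 429.8, 222.5]
tool_rot: [3.141, -0.001, -3.054]
force: [0.4, 0.6, 0.4]
width: -0.1
```

```bash
python3 look.py k8 wrist,side,top cover_tab,toggle_tip,cover_hinge
python3 - <<'E'
from h import *
np.set_printoptions(precision=1,suppress=True)
p=dict(np.load("k7_wrist.npz"));w=cloud(p)
pts=[atz(p,u/1.5,v/1.5,55)[:2] for u,v in [(320,109),(443,109),(435,296),(325.5,296)]]
print("screws",np.array(pts),np.mean(pts,0)); print("red,green,base",[atz(p,u/1.5,v/1.5,55)[:2] for u,v in [(322,222),(438,222),(381,222)]])
hsv=cv2.cvtColor(p["color"],cv2.COLOR_RGB2HSV)
red=((hsv[...,0]<6)|(hsv[...,0]>174))&(hsv[...,1]>190)&(hsv[...,2]>90)&(w[...,2]>70)&(w[...,0]<545)&(w[...,0]>480)
v,u=np.nonzero(red);P=w[red];print("ball",len(P),P.mean(0),P.min(0),P.max(0),u.mean(),v.mean(),atz(p,u.mean(),v.mean(),83))
for n in ["wrist","side","top"]:
    p=dict(np.load(f"k8_{n}.npz"));w=cloud(p)
    hsv=cv2.cvtColor(p["color"],cv2.COLOR_RGB2HSV)
    yel=(hsv[...,0]>24)&(hsv[...,0]<35)&(hsv[...,1]>150)&(w[...,2]>60)&(w[...,0]>400)&(w[...,0]<650)&(w[...,1]>380)&(w[...,1]<480)
    if yel.sum()<3: continue
    P=w[yel];print(n,len(P),P.min(0),P.max(0),np.median(P,0))
save('k8_crop',np.load('k8_side.npz')['color'][90:210,140:300],4.5)
print(ctrl.read_state()["eef_pos"])
E
```

```text
wrist toggle_tip [245.2 228.7] 0.62 depthpt [457.1 425.7 227.1]
side cover_tab [212.5 127.1] 0.7 depthpt [580.3 428.1 158.7]
side cover_hinge [206.9 150.6] 0.87 depthpt [558.4 448.9  53.5]
top toggle_tip [377.8 156. ] 0.27 depthpt [ 571.  -462.2   17.6]
top cover_hinge [132.6 155. ] 0.79 depthpt [566.5 443.9  48. ]
screws [[441.2 386. ]
 [434.1 469.8]
 [566.6 480.3]
 [573.8 396.4]] [503.9 433.1]
red,green,base [array([517.7, 391. ]), array([510.4, 475.7]), array([514. , 434.1])]
ball 16 [514.  424.6  87.7] [509.6 420.   85.8] [517.3 428.3  88.9] 244.375 150.625 [514.5 424.5  83. ]
side 5 [578.  431.7 162.5] [599.2 438.7 171. ] [582.5 434.3 170.2]
top 27 [576.  429.5 153.2] [596.7 442.7 180. ] [586.  435.9 173.6]
[469.5 429.2 222.2]
```

View pics/k8_wrist.png

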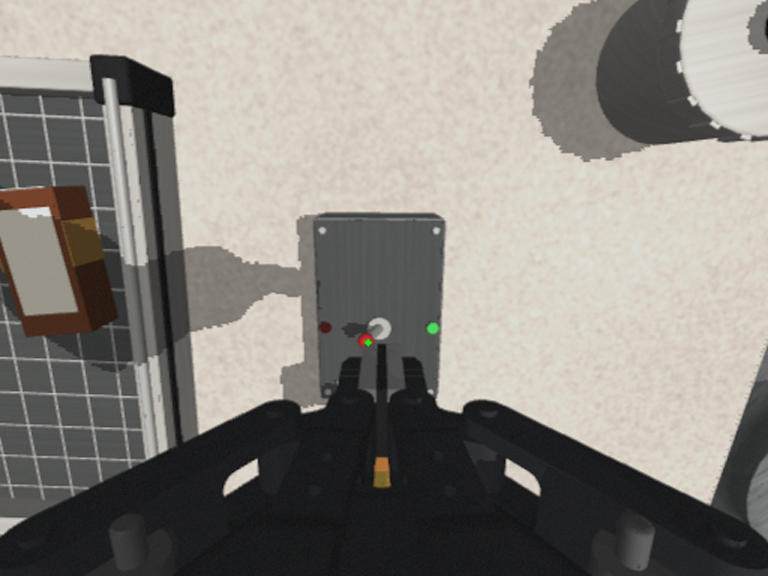

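View pics/k8_crop.png

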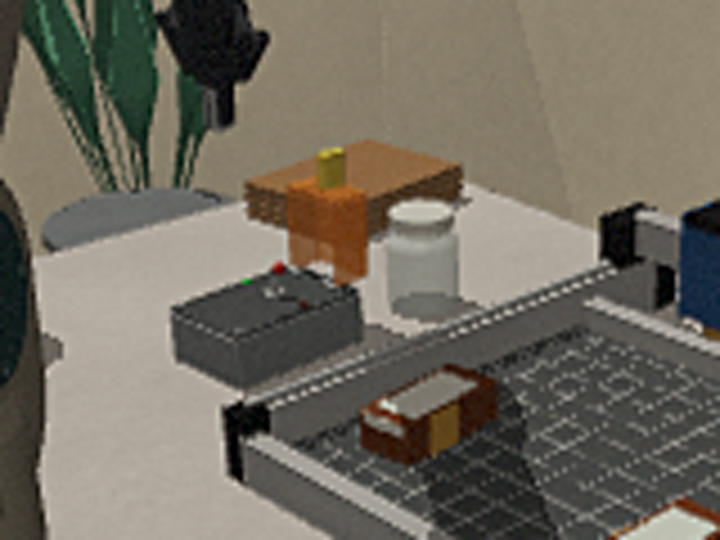

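Run:
```python
from h import *
p=dict(np.load("k7_wrist.npz"))
print([atz(p,u/1.5,v/1.5,57)[:2] for u,v in [(345,284),(415,284)]])
C=np.array([503.9,433.1]);ex=np.array([np.cos(.086),np.sin(.086)]);ey=np.array([-ex[1],ex[0]])
t=C+45*ex-1*ey; print(t); go(*t,155,np.pi+.086)
```

```text
[array([562.49801   , 410.85510844]), array([557.95582533, 463.73182606])]
[548.81958657 435.96892707]
delta m: -0.0797 -0.0001 0.0672 turn -0.0 rp [-3.142 -0.    -3.056] q7 0.85 t 28.4
```

Emit:
{"op": "drive_tool", "data": {
  "deltas": "-0.04 0 0.02 0 0;-0.07 0 0.06 0 0;-0.08 0 0.067 0 0;-0.088 0 0.067 0 0;-0.095 0 0.067 0 0;-0.101 0 0.067 0 0;-0.106 0 0.067 0 0;-0.11 0 0.068 0 0;-0.11 0 0.068 0 0"
}}

```text
clock: 29.58
eef_pos: [579.2, 438.5, 154.2]
tool_rot: [-3.141, 0.0, -3.056]
force: [-0.6, -0.2, -0.2]
width: 0.3
```

Emit:
{"op": "drive_tool", "data": {
  "deltas": "-0.003 0 0.001 0 0;-0.005 0 0.001 0 0;-0.007 0 0.002 0 0;-0.007 0 0.002 0 0"
}}

```text
clock: 30.08
eef_pos: [582.0, 439.2, 153.1]
tool_rot: [-3.14, -0.007, -3.055]
force: [-10.3, -3.2, 10.5]
width: 0.0
```

Emit:
{"op": "drive_tool", "data": {
  "deltas": "0.02 0 0 0 0;0.04 0 -0.03 0 0;0.06 0 -0.06 0 0;0.075 0.04 -0.06 0 0;0.075 0.04 -0.06 0 0"
}}

```text
clock: 30.7
eef_pos: [504.6, 477.6, 213.0]
tool_rot: [3.137, -0.001, -3.049]
force: [-0.5, 1.2, 0.3]
width: 0.1
```

```bash
python3 look.py k9 wrist,side,top
python3 - <<'E'
from h import *
np.set_printoptions(precision=1,suppress=True)
for n in ["side","top"]:
    p=dict(np.load(f"k9_{n}.npz"));w=cloud(p)
    hsv=cv2.cvtColor(p["color"],cv2.COLOR_RGB2HSV)
    yel=(hsv[...,0]>24)&(hsv[...,0]<35)&(hsv[...,1]>150)&(w[...,2]>60)&(w[...,0]>400)&(w[...,0]<650)&(w[...,1]>380)&(w[...,1]<480)
    if yel.sum()<3: continue
    P=w[yel];print(n,len(P),P.min(0),P.max(0),np.median(P,0))
save('k9_crop',np.load('k9_side.npz')['color'][90:210,140:300],4.5)
C=np.array([503.9,433.1]);ex=np.array([np.cos(.086),np.sin(.086)]);ey=np.array([-ex[1],ex[0]])
t=C+5*ex-41*ey; print(t); go(*t,69,np.pi+.086)
t=C+5*ex-5*ey; print(t); go(*t,69,np.pi+.086)
E
```

```text
side 8 [489.6 431.2 143.8] [612.7 461.1 273.1] [597.9 437.2 164.4]
top 23 [586.8 429.8 148.5] [612.8 442.1 175. ] [600.6 437.3 168.4]
[512.4 392.7]
delta m: 0.0027 -0.0793 0.1430 turn -0.0 rp [-3.1  0.  -3.1] q7 0.84 t 30.9
[509.3 428.5]
delta m: 0.0028 -0.0433 0.1430 turn -0.0 rp [-3.1  0.  -3.1] q7 0.84 t 30.9
```

View pics/k9_wrist.png

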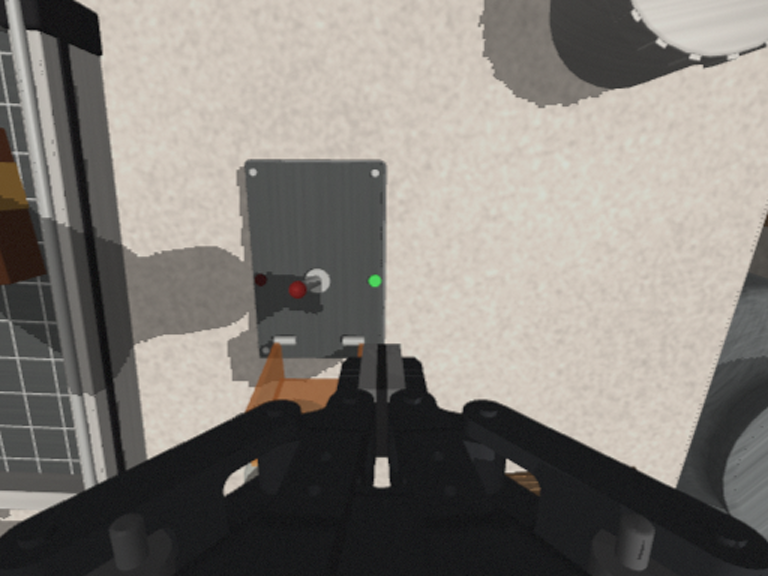

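View pics/k9_crop.png

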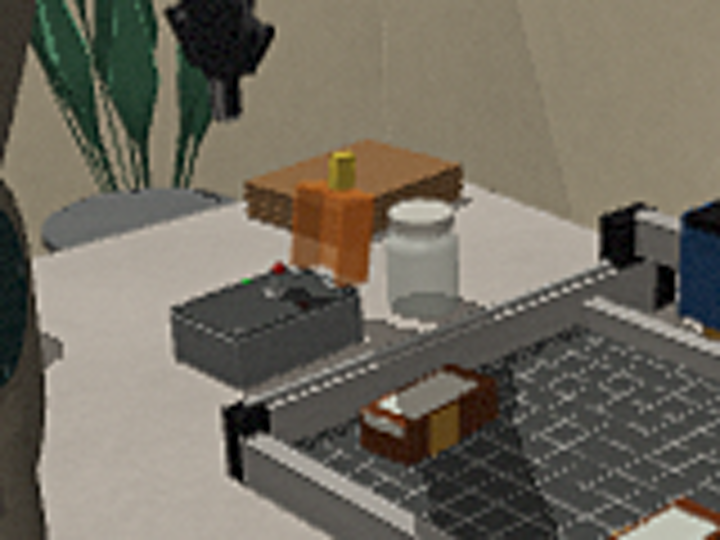

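Emit:
{"op": "drive_tool", "data": {
  "deltas": "0.003 -0.05 0 0 0;0.003 -0.08 0.02 0 0;0.003 -0.08 0.07 0 0;0.003 -0.08 0.12 0 0;0.003 -0.08 0.143 0 0;0.003 -0.08 0.143 0 0"
}}

```text
clock: 31.6
eef_pos: [511.3, 390.3, 67.1]
tool_rot: [-3.138, -0.003, -3.058]
force: [0.6, 0.4, 0.8]
width: -0.2
```

```bash
python3 look.py t1 wrist,side
python3 - <<'E'
from h import *
C=np.array([503.9,433.1]);ex=np.array([np.cos(.086),np.sin(.086)]);ey=np.array([-ex[1],ex[0]])
s=ctrl.read_state();d=s["eef_pos"][:2]-C;print(s["eef_pos"],d@ex,d@ey,s["force"])
save('t1_crop',np.load('t1_side.npz')['color'][90:210,140:300],4.5)
E
```

```text
[512.76234321 392.31078837  69.95745845] 5.3260406929853 -41.39968843882583 [-0.2115971   0.1332051  -0.45241261]
```

View pics/t1_wrist.png

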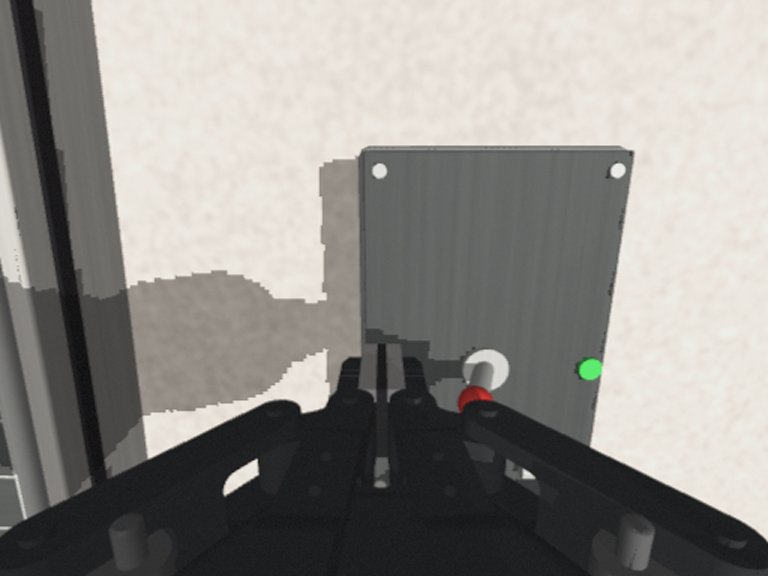

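View pics/t1_crop.png

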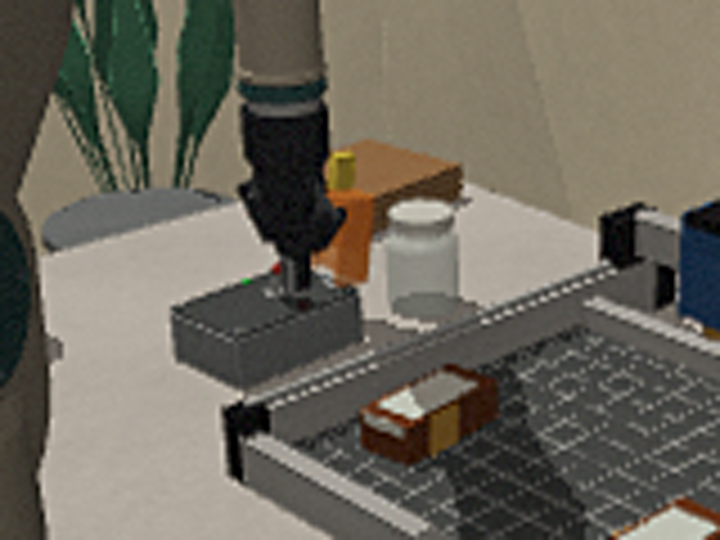

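Emit:
{"op": "drive_tool", "data": {
  "deltas": "0 0.005 0 0 0;0 0.01 0 0 0;0 0.015 0 0 0;0 0.02 0 0 0;0 0.025 0 0 0;0 0.029 0 0 0;0 0.033 0 0 0;0 0.033 0 0 0"
}}

```text
clock: 32.7
eef_pos: [508.9, 424.0, 68.9]
tool_rot: [-3.139, -0.001, -3.056]
force: [-0.1, -4.4, 0.5]
width: 0.0
```

Emit:
{"op": "drive_tool", "data": {
  "deltas": "0 0.002 0 0 0;0 0.004 0 0 0;0 0.004 0 0 0"
}}

```text
clock: 33.08
eef_pos: [508.8, 424.4, 68.8]
tool_rot: [-3.134, -0.003, -3.058]
force: [-0.5, -10.4, 4.6]
width: 0.0
```

Force on y rose to 10 N with no further motion, so the toggle is at its stop. I'll back off, rise and look.

Emit:
{"op": "drive_tool", "data": {
  "deltas": "0 -0.015 0 0 0;0 -0.015 0 0 0;0 -0.015 -0.05 0 0;0.02 -0.015 -0.1 0 0;0.03 -0.015 -0.145 0 0;0.03 -0.015 -0.145 0 0"
}}

```text
clock: 33.83
eef_pos: [480.4, 415.8, 218.9]
tool_rot: [3.134, 0.006, -3.053]
force: [0.7, -0.1, 0.3]
width: 0.1
```

```bash
python3 look.py t2 wrist toggle_tip
python3 - <<'E'
from h import *
C=np.array([503.9,433.1]);ex=np.array([np.cos(.086),np.sin(.086)]);ey=np.array([-ex[1],ex[0]])
s=ctrl.read_state();d=s["eef_pos"][:2]-C;print(s["eef_pos"],d@ex,d@ey,s["force"])
E
```

```text
wrist toggle_tip [277.3 214.7] 0.71 depthpt [507.9 445.1  86.8]
[479.47136696 413.17566365 214.65185451] -26.049733155939403 -17.75242782054049 [ 0.29141812  0.11278521 -0.73006962]
```

View pics/t2_wrist.png

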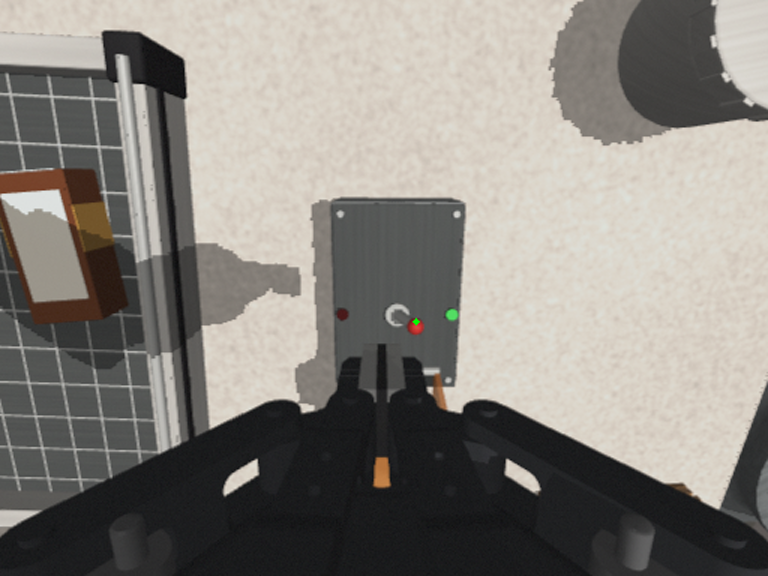

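```bash
cat > close.py <<'E'
from h import *
C=np.array([503.9,433.1]);ex=np.array([np.cos(.086),np.sin(.086)]);ey=np.array([-ex[1],ex[0]])
def P(th):
    x=-110*np.cos(th)+40*np.sin(th); z=110*np.sin(th)+40*np.cos(th)
    d=np.interp(th,[0.8,1.3],[0,8]); return 56.5+x+11, 57+z-d
if __name__=="__main__":
    t=C+145*ex-1*ey; print("over",t); go(*t,220,np.pi+.086)
    x0,z0=P(1.75); print(x0,z0)
    for th in np.linspace(1.75,0,22):
        x,z=P(th); print("%.2f x' %.1f z %.1f"%(th,x,z))
E
python3 close.py
```

```text
over [648.45001443 444.55833005]
delta m: -0.1711 0.0166 -0.0053 turn 0.1 rp [ 3.140e+00  1.000e-03 -3.055e+00] q7 0.88 t 33.9
126.46650399640161 150.10861193015336
1.75 x' 126.5 z 150.1
1.67 x' 117.8 z 154.7
1.58 x' 108.9 z 158.5
1.50 x' 99.6 z 161.6
1.42 x' 90.1 z 163.8
1.33 x' 80.5 z 165.3
1.25 x' 70.8 z 166.8
1.17 x' 61.0 z 168.0
1.08 x' 51.3 z 168.4
1.00 x' 41.7 z 168.0
0.92 x' 32.3 z 166.8
0.83 x' 23.1 z 164.8
0.75 x' 14.3 z 161.2
0.67 x' 5.8 z 156.5
0.58 x' -2.3 z 151.0
0.50 x' -9.9 z 144.8
0.42 x' -16.9 z 138.1
0.33 x' -23.4 z 130.8
0.25 x' -29.2 z 123.0
0.17 x' -34.3 z 114.7
0.08 x' -38.8 z 106.0
0.00 x' -42.5 z 97.0
```

Emit:
{"op": "drive_tool", "data": {
  "deltas": "-0.05 0.005 -0.005 0 0;-0.1 0.01 -0.005 0 0;-0.15 0.017 -0.005 0 0;-0.171 0.017 -0.005 0 0;-0.171 0.017 0.03 0 0;-0.171 0.017 0.055 0 0;-0.171 0.017 0.065 0 0;-0.171 0.017 0.065 0 0"
}}

```text
clock: 34.92
eef_pos: [648.1, 443.5, 147.5]
tool_rot: [-3.14, -0.002, -3.056]
force: [-0.2, -0.3, 0.7]
width: 0.3
```

```bash
python3 look.py q1 wrist,side
python3 - <<'E'
from close import *
s=ctrl.read_state();d=s["eef_pos"][:2]-C;X=d@ex;Z=s["eef_pos"][2];print(s["eef_pos"],X,d@ey,s["force"])
save('q1_crop',np.load('q1_side.npz')['color'][90:210,140:300],4.5)
for th in np.linspace(1.75,0.85,10):
    x,z=P(th); print("%.2f: %.3f %.3f"%(th,-(x-X)/1000,-(z-Z)/1000))
E
```

```text
[649.25615643 444.15185838 150.09207262] 145.7682492292214 -1.474212248988706 [0.17498288 0.59900807 0.88220179]
1.75: 0.019 -0.000
1.65: 0.030 -0.005
1.55: 0.041 -0.010
1.45: 0.052 -0.013
1.35: 0.063 -0.015
1.25: 0.075 -0.017
1.15: 0.087 -0.018
1.05: 0.098 -0.018
0.95: 0.110 -0.017
0.85: 0.121 -0.015
```

View pics/q1_crop.png

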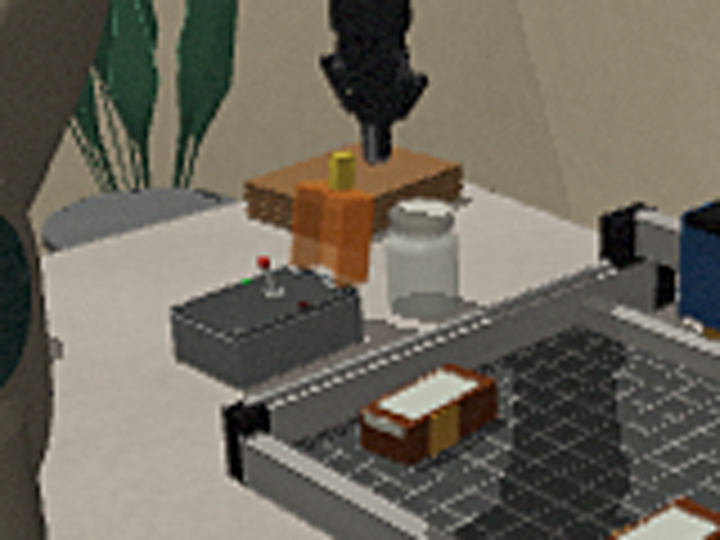

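View pics/q1_wrist.png

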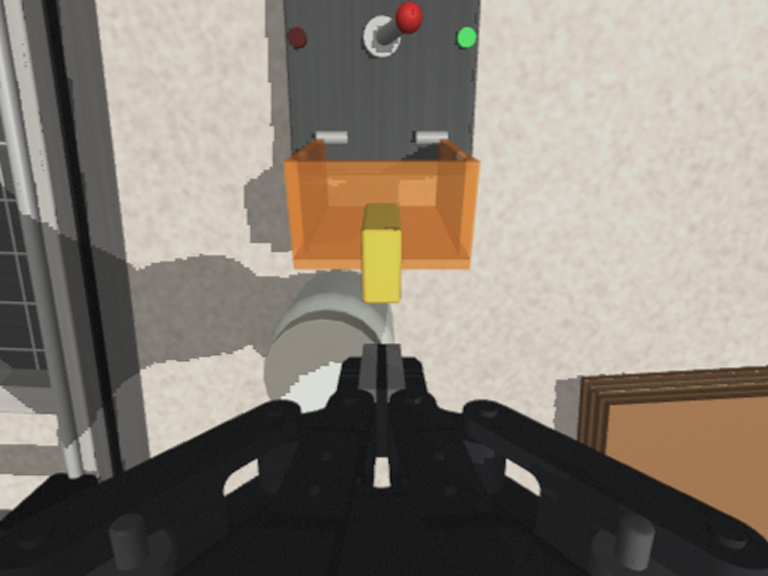

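Emit:
{"op": "drive_tool", "data": {
  "deltas": "0.01 0 0 0 0;0.019 0 0 0 0;0.03 0 -0.005 0 0;0.041 0 -0.010 0 0;0.052 0 -0.013 0 0;0.063 0 -0.015 0 0;0.075 0 -0.017 0 0;0.087 0 -0.018 0 0;0.098 0 -0.018 0 0;0.098 0 -0.018 0 0"
}}

```text
clock: 36.28
eef_pos: [549.6, 435.6, 167.2]
tool_rot: [-3.141, -0.001, -3.055]
force: [0.5, -0.8, -1.4]
width: 0.2
```

```bash
python3 look.py q2 wrist,side
python3 - <<'E'
from close import *
s=ctrl.read_state();d=s["eef_pos"][:2]-C;X=d@ex;Z=s["eef_pos"][2];print(s["eef_pos"],X,d@ey,s["force"])
save('q2_crop',np.load('q2_side.npz')['color'][90:210,140:300],4.5)
for th in np.linspace(1.05,0,13):
    x,z=P(th); print("%.2f: %.3f %.3f"%(th,-(x-X)/1000,-(z-Z)/1000))
E
```

```text
[551.1070493  435.26294402 167.24528162] 47.21836917737355 -1.8998533165279727 [-1.40725682 -0.58009908  0.96422612]
1.05: -0.000 -0.001
0.96: 0.010 -0.000
0.88: 0.020 0.001
0.79: 0.029 0.004
0.70: 0.038 0.009
0.61: 0.047 0.014
0.53: 0.055 0.020
0.44: 0.062 0.027
0.35: 0.069 0.035
0.26: 0.076 0.043
0.17: 0.081 0.052
0.09: 0.086 0.061
0.00: 0.090 0.070
```

View pics/q2_crop.png

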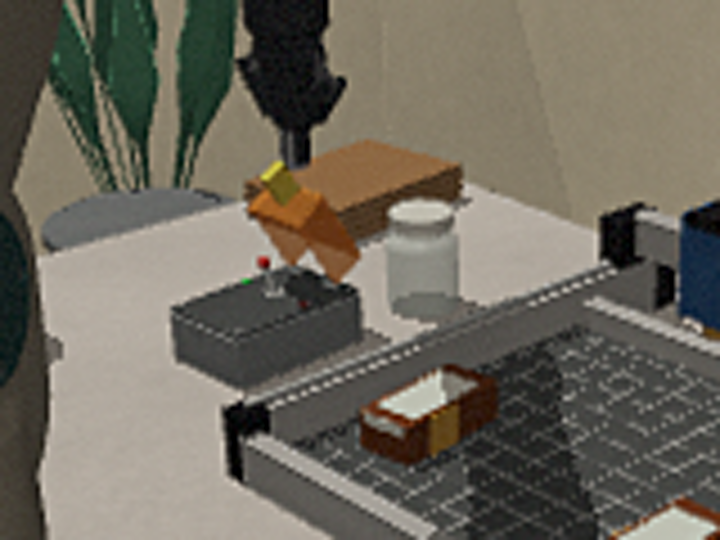

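View pics/q2_wrist.png

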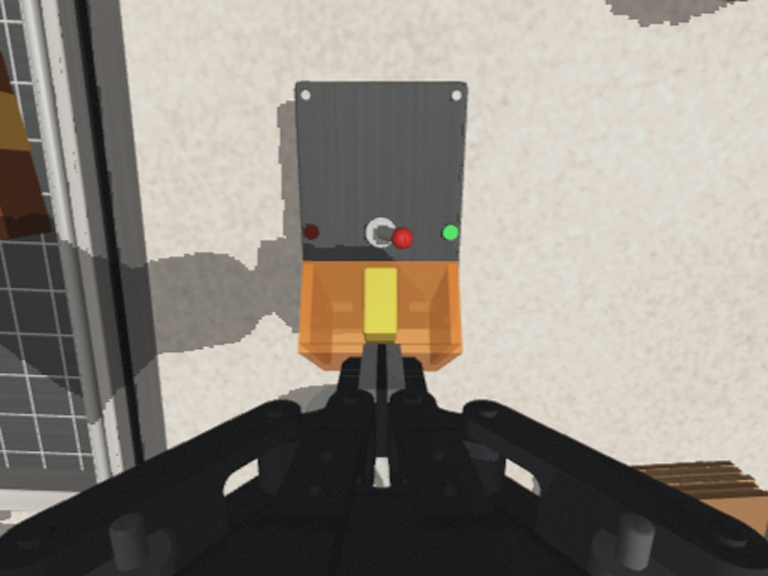

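Working as planned. I'll carry on down the arc.

Emit:
{"op": "drive_tool", "data": {
  "deltas": "0.01 0 0 0 0;0.02 0 0.001 0 0;0.029 0 0.004 0 0;0.038 0 0.009 0 0;0.047 0 0.014 0 0;0.055 0 0.02 0 0;0.062 0 0.027 0 0;0.069 0 0.035 0 0;0.076 0 0.043 0 0;0.081 0 0.052 0 0;0.086 0 0.061 0 0;0.086 0 0.061 0 0"
}}

```text
clock: 37.88
eef_pos: [464.5, 427.5, 105.3]
tool_rot: [-3.14, -0.002, -3.055]
force: [-0.1, 0.4, -0.6]
width: 0.3
```

```bash
python3 look.py q3 wrist,side
python3 - <<'E'
from close import *
s=ctrl.read_state();d=s["eef_pos"][:2]-C;X=d@ex;Z=s["eef_pos"][2];print(s["eef_pos"],X,d@ey,s["force"])
save('q3_crop',np.load('q3_side.npz')['color'][90:210,140:300],4.5)
E
```

```text
[465.71165438 427.94456012 106.25848592] -38.490033637450004 -1.8562359088108475 [-0.72202065 -0.44366623  0.22327847]
```

View pics/q3_crop.png

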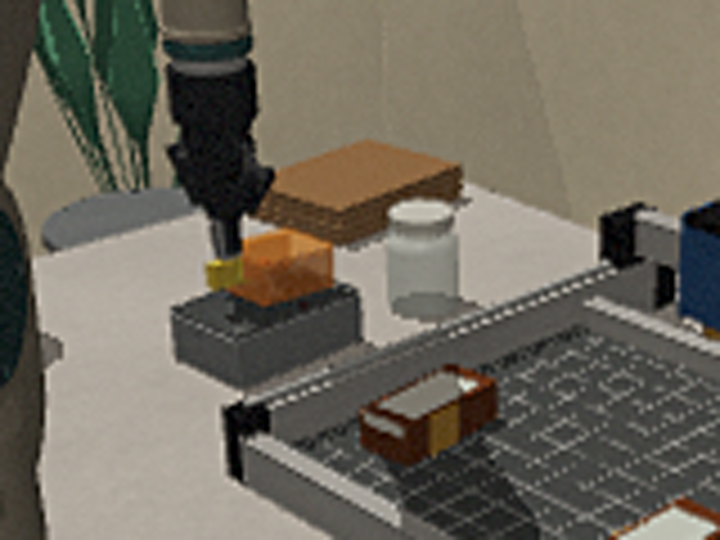

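View pics/q3_wrist.png

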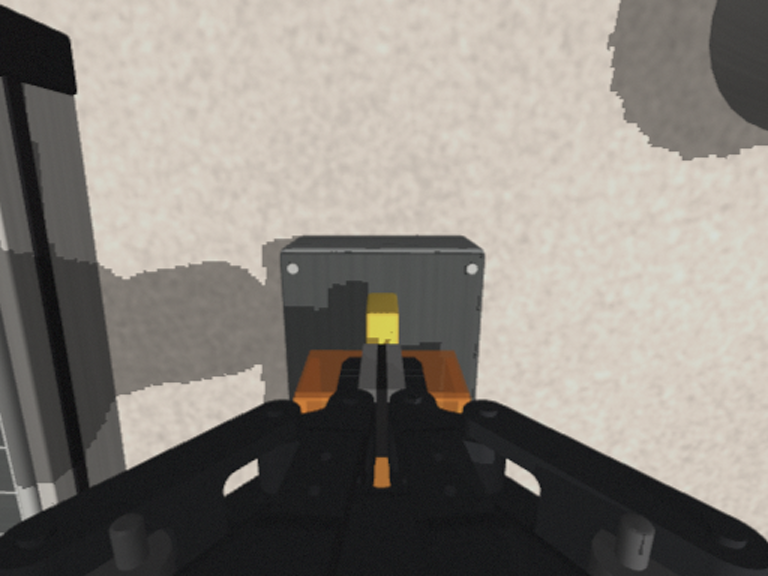

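Emit:
{"op": "drive_tool", "data": {
  "deltas": "0.004 0 0.004 0 0;0.006 0 0.008 0 0;0.006 0 0.01 0 0;0.006 0 0.012 0 0;0.006 0 0.012 0 0"
}}

```text
clock: 38.6
eef_pos: [458.8, 427.5, 96.8]
tool_rot: [3.141, -0.001, -3.056]
force: [-4.9, -3.8, 18.6]
width: 0.1
```

Emit:
{"op": "drive_tool", "data": {
  "deltas": "0 0 -0.03 0 0;0 0 -0.08 0 0;0.02 0 -0.13 0 0;0.02 0 -0.17 0 0;0.02 0 -0.17 0 0;0.02 0 -0.17 0 0"
}}

```text
clock: 39.35
eef_pos: [439.2, 425.3, 263.7]
tool_rot: [-3.141, -0.001, -3.056]
force: [-0.3, -0.1, -1.0]
width: -0.1
```

```bash
python3 look.py z1 wrist,side,top cover_tab,funnel_mid
python3 - <<'E'
from h import *
np.set_printoptions(precision=1,suppress=True)
p=dict(np.load("z1_wrist.npz"));w=cloud(p)
hsv=cv2.cvtColor(p["color"],cv2.COLOR_RGB2HSV)
yel=(hsv[...,0]>24)&(hsv[...,0]<35)&(hsv[...,1]>150)&(abs(w[...,0]-455)<60)&(abs(w[...,1]-428)<30)
P=w[yel];T=P[P[:,2]>90]; print("tab top",np.median(T,0),T.min(0),T.max(0))
p=dict(np.load("z1_top.npz"));w=cloud(p)
save("z1_crop",p["color"][60:220,110:420],2.5)
print(ctrl.read_state())
E
python3 f.py z1_top 480 186 60 | head -4;  python3 f.py z1_top 460 -108 60 | head -4; python3 f.py z1_top 443 -442 40
```

```text
wrist cover_tab [252.3 190.8] 0.8 depthpt [451.6 425.7  96. ]
side cover_tab [186.9 149.7] 0.56 depthpt [445.6 423.   96.4]
side cover_tab [209.6 149.3] 0.23 depthpt [540.  401.2  78.9]
side funnel_mid [384.3 269.6] 0.92 depthpt [ 429.2 -474.4   57.1]
top cover_tab [132.9 185.9] 0.62 depthpt [443.1 422.6 101.2]
top funnel_mid [388.1 193. ] 0.66 depthpt [ 429.3 -489.3   37.1]
tab top [463.  426.5  96.7] [440.5 422.2  94.9] [474.2 435.3  98.3]
{'clock': 39.8, 'qpos': array([-0.8,  0.5, -0. ,  1.6,  0. ,  1. ,  0.8]), 'qd': array([-0., -0.,  0., -0.,  0.,  0., -0.]), 'tau': array([  0. , -51.8,   0.3, -19.6,   0. ,   0. ,  -0. ]), 'eef_pos': array([439.4, 425.7, 263.9]), 'tool_rot': array([-3.1, -0. , -3.1]), 'force': array([ 0.6,  0.2, -0.4]), 'torque': array([-0., -0.,  0.]), 'width': -0.3029423098459264}
24 34 106 [468.  204.   25.9] [421.5 126.2  24. ] [538.3 237.7  33.8]
34 44 24 [491.9 235.6  39. ] [424.2 136.2  35.1] [539.6 237.7  43.9]
44 54 141 [477.  176.2  51.9] [425.3 134.8  44.4] [539.8 239.9  54. ]
54 60 299 [479.8 171.8  56.9] [421.4 137.8  54. ] [538.5 244.   60. ]
24 34
[... 212 characters left out ...]
]
54 60 291 [ 457.8 -114.2   57.1] [ 403.4 -143.    54. ] [514.  -85.5  60. ]
24 34 52 [ 423.  -455.3   28.1] [ 404.6 -481.6   24. ] [ 453.2 -441.4   34. ]
34 44 36 [ 423.4 -459.9   38.8] [ 410.6 -480.5   34.4] [ 448.1 -446.5   43.8]
44 54 23 [ 423.8 -463.    47. ] [ 413.7 -479.    44.1] [ 439.  -454.1   52.6]
54 60 4 [ 428.2 -469.3   55.4] [ 419.4 -476.3   55. ] [ 437.6 -461.1   59.8]
60 75 7 [ 425.9 -464.2   63.4] [ 421.8 -470.2   60.3] [ 432.7 -460.5   67. ]
75 90 8 [ 426.2 -464.4   84. ] [ 422.4 -471.8   80.9] [ 432.9 -461.9   88.3]
90 108 14 [ 428.3 -469.   103.9] [ 423.2 -473.1   90.2] [ 433.9 -461.9  106. ]
108 125 1 [ 425.9 -467.7  109.7] [ 425.9 -467.7  109.7] [ 425.9 -467.7  109.7]
```

View pics/z1_wrist.png

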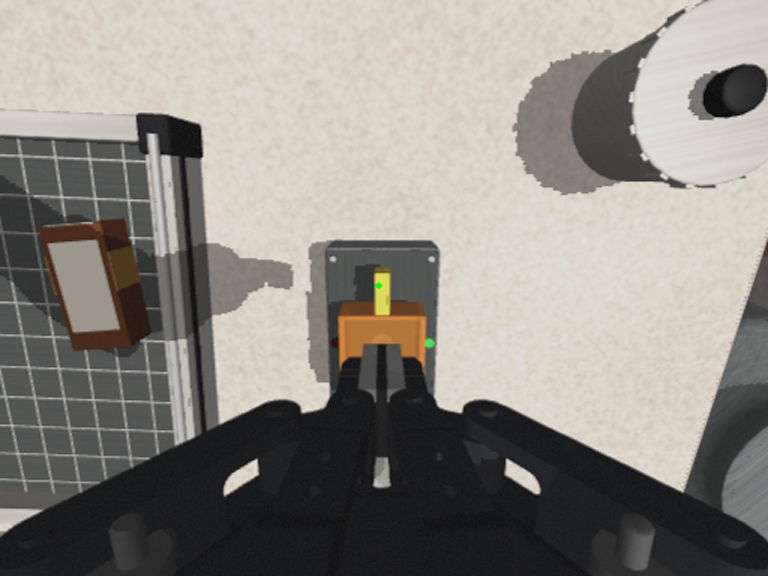

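View pics/z1_side.png

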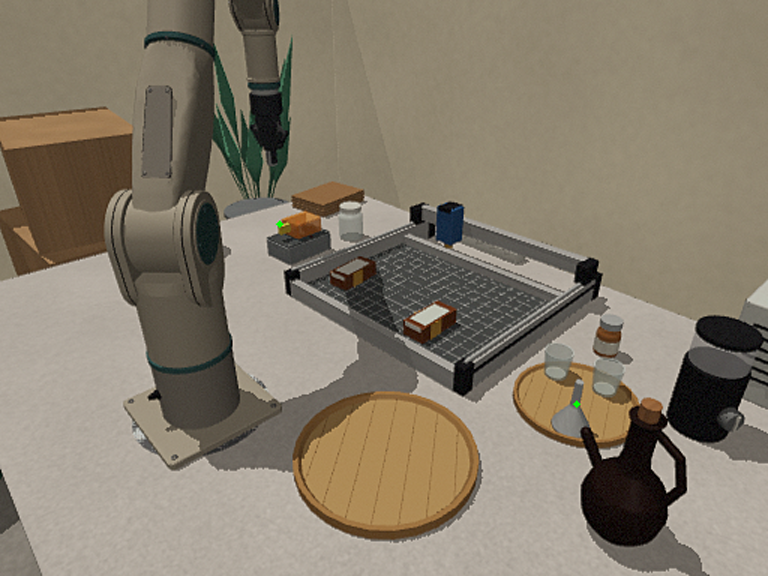

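View pics/z1_crop.png

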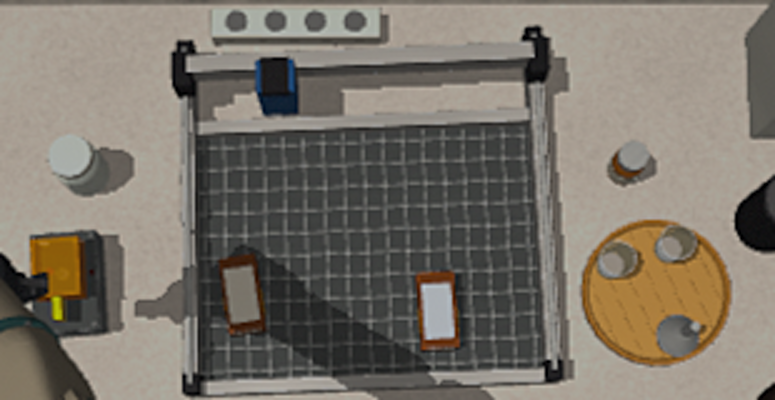

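The bed is ready, the cover is closed and the toggle is on green. The funnel was knocked across the tray by the disturbance (top crop 685,335), so I'll check it close up and re-centre it if needed.

```bash
python3 -c "
from h import *
go(560,0,264,2.4); go(440,-460,235,1.57)"
```

```text
delta m: -0.0836 -0.4344 -0.0001 turn 47.4 rp [-3.141e+00 -1.000e-03 -3.056e+00] q7 0.83 t 39.8
delta m: 0.0754 -0.8824 0.0289 turn 95.0 rp [-3.141e+00 -1.000e-03 -3.056e+00] q7 0.83 t 39.8
```

Emit:
{"op": "drive_tool", "data": {
  "deltas": "-0.084 -0.434 0 47 0;-0.084 -0.434 0 47 0;-0.084 -0.434 0 47 0;-0.084 -0.434 0 47 0;-0.084 -0.434 0 47 0;-0.084 -0.434 0 47 0;-0.084 -0.434 0 47 0;-0.084 -0.434 0 47 0;-0.084 -0.434 0 47 0;-0.084 -0.434 0 47 0"
}}

```text
clock: 41.05
eef_pos: [560.1, 2.8, 264.2]
tool_rot: [3.141, -0.001, 2.41]
force: [0.4, 0.2, 0.1]
width: 0.2
```

```bash
python3 -c "
from h import *
go(440,-460,235,1.57)"
```

```text
delta m: -0.2197 -0.4247 0.0292 turn 48.1 rp [ 3.141e+00 -1.000e-03  2.410e+00] q7 0.91 t 41.0
```

Emit:
{"op": "drive_tool", "data": {
  "deltas": "-0.22 -0.425 0.029 48 0.02;-0.22 -0.425 0.029 48 0.04;-0.22 -0.425 0.029 48 0.04;-0.22 -0.425 0.029 48 0.04;-0.22 -0.425 0.029 48 0.04;-0.22 -0.425 0.029 48 0.04;-0.22 -0.425 0.029 48 0.04;-0.22 -0.425 0.029 48 0.04;-0.22 -0.425 0.029 48 0.04;-0.22 -0.425 0.029 48 0.04;-0.22 -0.425 0.029 48 0.04"
}}

```text
clock: 42.42
eef_pos: [440.7, -460.0, 235.3]
tool_rot: [3.141, -0.001, 1.573]
force: [1.2, -0.3, 0.2]
width: 40.2
```

```bash
python3 look.py r1 wrist funnel_mid,tray; python3 f.py r1_wrist 432 -466 42
python3 - <<'E'
from h import *
np.set_printoptions(precision=1,suppress=True)
p=dict(np.load("r1_wrist.npz"));w=cloud(p)
m=(w[...,2]>11.5)&(w[...,2]<16)&(np.hypot(w[...,0]-495,w[...,1]+440)>90)&(np.hypot(w[...,0]-495,w[...,1]+440)<125)
from scipy.optimize import least_squares
P=w[m];r=least_squares(lambda q:np.hypot(P[:,0]-q[0],P[:,1]-q[1])-q[2],[495,-440,107],loss="soft_l1");print("rim",r.x,len(P))
print(ctrl.read_state()["eef_pos"])
E
```

```text
wrist funnel_mid [244.8 184.4] 0.77 depthpt [ 430.4 -461.    77.4]
wrist tray [297.1 154.5] 0.9 depthpt [ 497.6 -436.5    7.9]
wrist tray [29.2 47. ] 0.59 depthpt [ 172.1 -309.4    9.8]
24 34 407 [ 435.6 -457.1   28.6] [ 409.5 -490.1   24. ] [ 458.7 -441.6   34. ]
34 44 307 [ 434.5 -458.6   38.4] [ 415.5 -483.7   34.1] [ 452.  -447.6   44. ]
44 54 171 [ 434.6 -460.7   47.7] [ 421.  -477.1   44. ] [ 445.6 -454.4   54. ]
54 60 32 [ 434.7 -460.6   56.6] [ 425.2 -469.1   54. ] [ 440.7 -458.7   59.7]
60 75 37 [ 433.7 -460.9   68.4] [ 426.8 -463.8   60.4] [ 439.5 -459.9   74.9]
75 90 41 [ 433.9 -461.1   82.1] [ 426.2 -466.3   75. ] [ 439.5 -459.9   89. ]
90 108 163 [ 433.4 -465.5  101.5] [ 426.8 -473.1   90. ] [ 439.6 -460.4  103.2]
rim [ 498.6 -437.5  105.3] 2710
[ 439.9 -461.1  235.5]
```

View pics/r1_wrist.png

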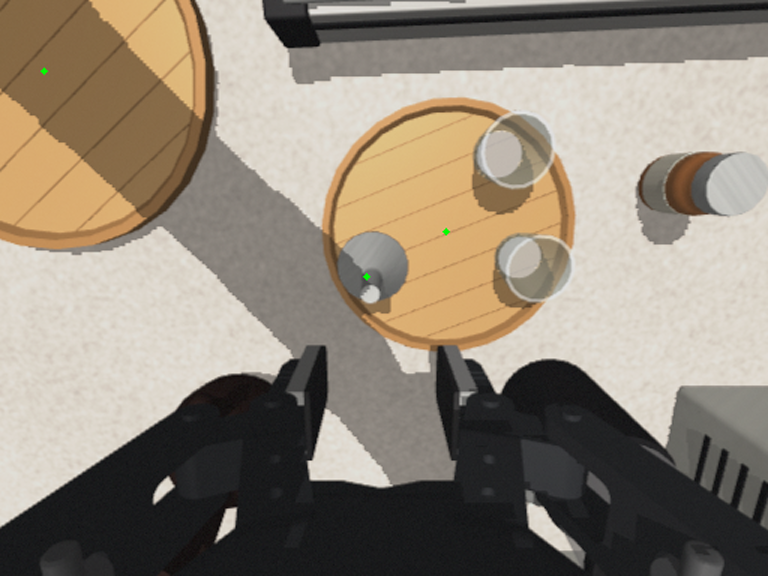

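```bash
python3 -c "
from h import *
go(433.3,-466.3,65,1.573)"
```

```text
delta m: -0.0052 -0.0066 0.1705 turn -0.1 rp [ 3.141 -0.     1.572] q7 1.04 t 42.6
```

Emit:
{"op": "drive_tool", "data": {
  "deltas": "-0.005 -0.0066 0.05 0 0.04;-0.005 -0.0066 0.1 0 0.04;-0.005 -0.0066 0.15 0 0.04;-0.005 -0.0066 0.17 0 0.04;-0.005 -0.0066 0.17 0 0.03;-0.005 -0.0066 0.17 0 0.02;-0.005 -0.0066 0.17 0 0.005;-0.005 -0.0066 0.17 0 0;-0.005 -0.0066 0.17 0 0;-0.005 -0.0066 0.17 0 0"
}}

```text
clock: 43.82
eef_pos: [433.4, -468.7, 67.4]
tool_rot: [3.139, 0.003, 1.569]
force: [0.4, -0.6, 6.4]
width: 12.3
```

```bash
python3 look.py r2 wrist; python3 -c "
from h import *
go(449,-445,65,1.573);print(ctrl.read_state()['eef_pos'])"
```

```text
delta m: 0.0237 0.0156 0.0025 turn -0.2 rp [3.139e+00 3.000e-03 1.569e+00] q7 1.14 t 43.9
[ 433.40523839 -468.65277345   67.45558107]
```

View pics/r2_wrist.png

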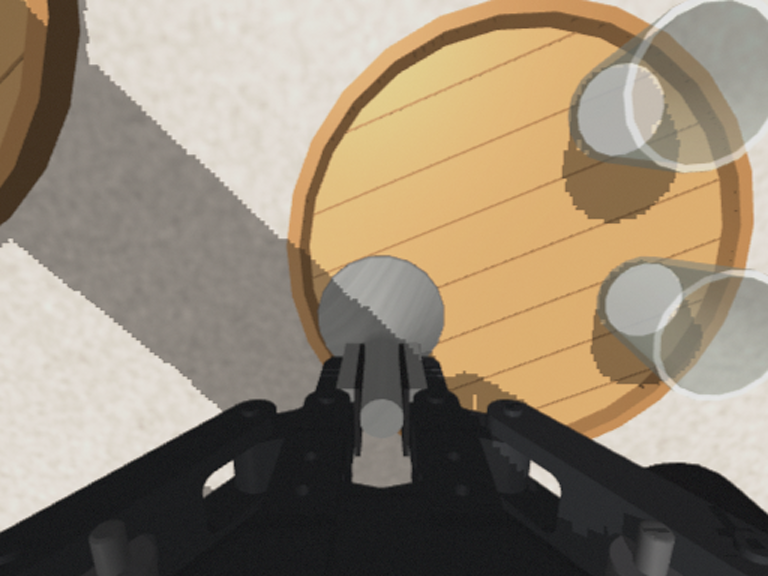

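Emit:
{"op": "drive_tool", "data": {
  "deltas": "0 0 -0.01 0 0;0 0 -0.02 0 0;0.01 0.008 -0.02 0 0;0.024 0.016 -0.02 0 0;0.024 0.016 -0.02 0 0;0.024 0.016 -0.01 0 0;0.024 0.016 -0.003 0 0;0.024 0.016 0 0 0;0.024 0.016 0 0 0"
}}

```text
clock: 45.0
eef_pos: [447.5, -443.6, 67.4]
tool_rot: [3.141, -0.001, 1.568]
force: [-3.9, 5.7, 19.2]
width: 12.4
```

```bash
python3 look.py r3 wrist,side; python3 -c "
from h import *
s=ctrl.read_state();print(s['eef_pos'],s['force'],s['width'])
save('r3_crop',np.load('r3_side.npz')['color'][210:310,320:440],6)"
```

```text
[ 447.46562579 -443.55935824   67.46292098] [-3.25365835  6.35417974 20.48677218] 12.18146957047519
```

View pics/r3_crop.png

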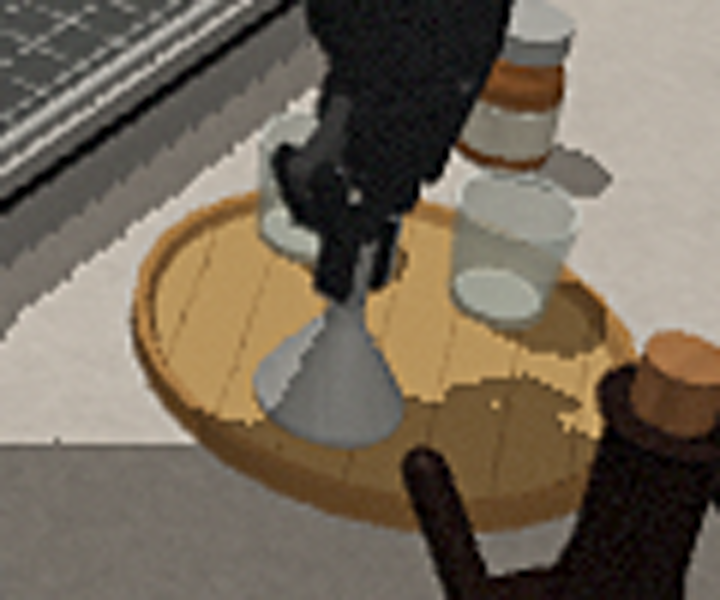

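Emit:
{"op": "drive_tool", "data": {
  "deltas": "0 0 -0.003 0 0;0 0 -0.003 0 0;0 0 -0.003 0 0.01;0 0 -0.003 0 0.02;0 0 -0.003 0 0.03;0 0 -0.003 0 0.035;0 0 -0.05 0 0.035;0 0 -0.1 0 0.035;0 0 -0.16 0 0.035;0 0 -0.16 0 0.035"
}}

```text
clock: 46.35
eef_pos: [450.2, -446.3, 230.8]
tool_rot: [3.134, 0.008, 1.569]
force: [-0.1, 0.5, -0.6]
width: 35.0
```

```bash
python3 look.py r4 wrist,side; python3 f.py r4_wrist 447 -444 42; python3 -c "
from h import *
save('r4_crop',np.load('r4_side.npz')['color'][210:310,320:440],6)"
```

```text
24 34 442 [ 447.9 -431.5   28.7] [ 423.7 -465.3   24. ] [ 473.1 -416.6   34. ]
34 44 313 [ 447.9 -433.8   38.8] [ 429.3 -457.6   34. ] [ 466.3 -422.7   43.9]
44 54 176 [ 447.9 -435.6   47.6] [ 434.7 -451.5   44. ] [ 461.  -428.4   53.9]
54 60 30 [ 447.9 -435.5   55.7] [ 439.7 -443.1   54.1] [ 456.  -433.5   58.8]
60 75 38 [ 447.9 -435.3   67.1] [ 441.1 -439.3   60.1] [ 454.7 -434.4   74.7]
75 90 41 [ 448.  -435.7   83.7] [ 441.5 -439.6   75.4] [ 454.4 -434.6   89.9]
90 108 164 [ 448.  -440.3  101.4] [ 441.9 -447.7   90.7] [ 454.2 -434.9  103.2]
```

View pics/r4_crop.png

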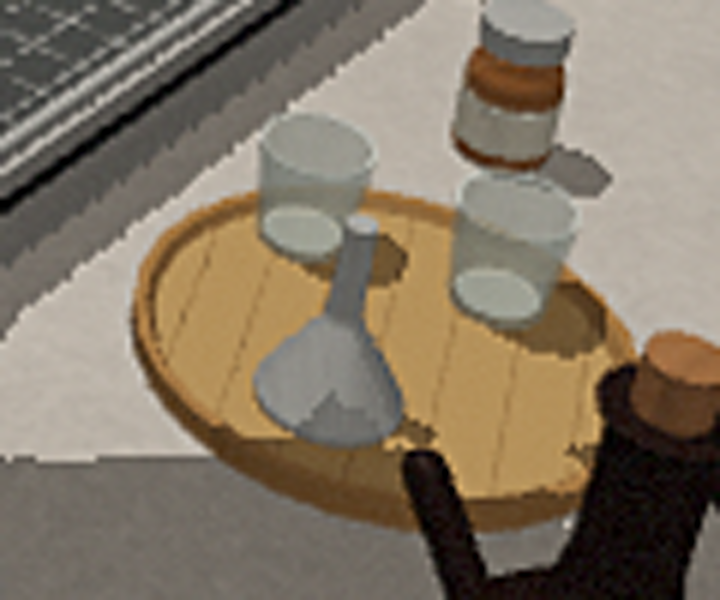

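View pics/r4_wrist.png

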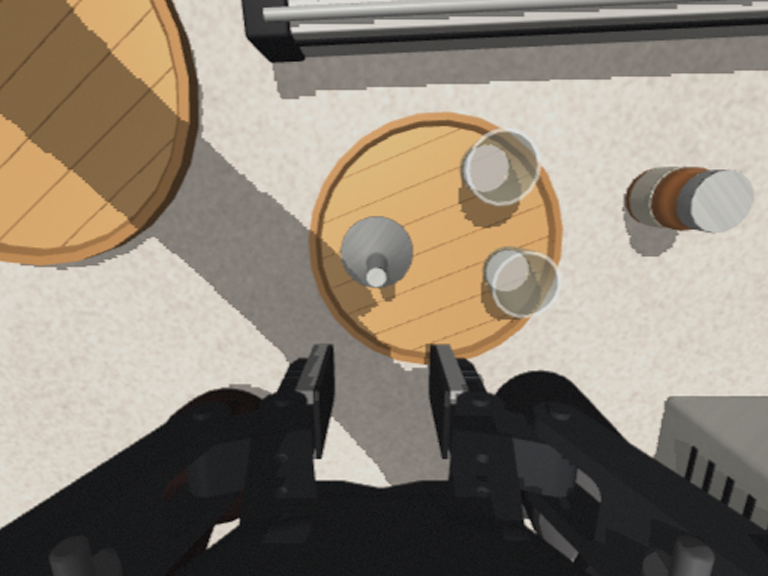

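```bash
python3 look.py y1 side,top; python3 -c "
from h import *
p=dict(np.load('y1_side.npz')); save('y1_crop',p['color'][120:250,160:400],3.2)
p=dict(np.load('y1_top.npz')); save('y1_topc',p['color'][60:220,80:420],2.3)"
```

```text
(no output)
```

View pics/y1_crop.png

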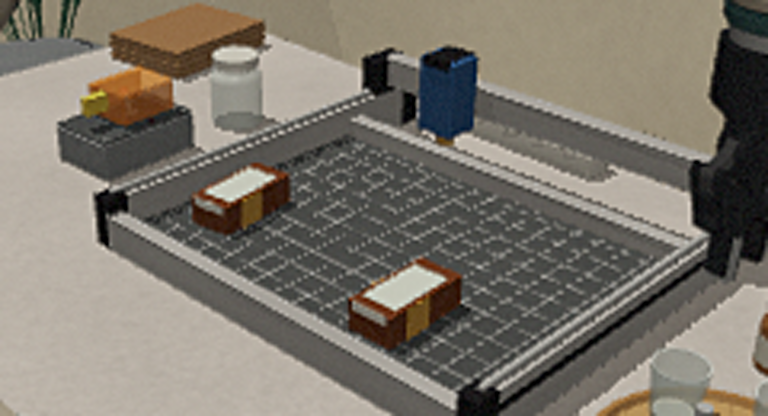

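View pics/y1_topc.png

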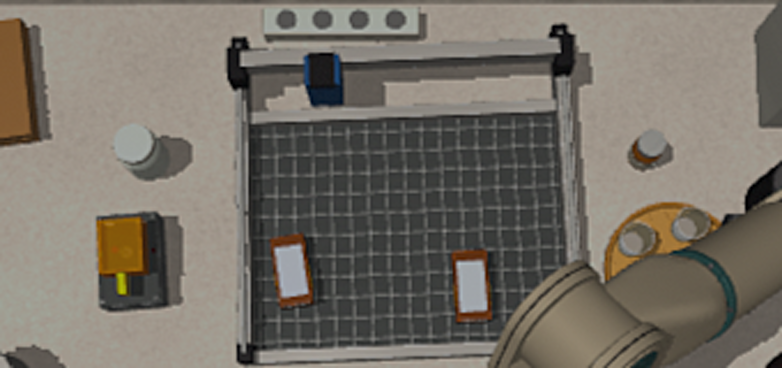

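The cover is closed, both cartons lie flat with panels up, and the jars and cups are where they were. I'm handing the job in.

```bash
python3 -c "
from h import *
print(ctrl.finish_job())"
```

```text
the job is handed in; nothing more can be done
None
```

The job is done and handed in at about 46 s; the system gave no verdict.

- **Funnel:** I set it mouth-down on the free half of the small tray. It was later knocked against the tray's rim, found only in my check after the cover was closed. I then picked it up and put it back at about (448, -442) mm. My last look shows it upright, with its top at about 102 mm as expected.
- **Cartons:** there were two on the bed, and I tipped both toward the robot. Both lie flat on the bed with the white panel up, tops at about 57 mm.
- **Cover and toggle:** I opened the cover to its stop, pushed the toggle to its stop on the green side, and closed the cover. With the cover still open I saw the toggle tip about 12 mm to the green side. The closed cover's tab reads 96.7 mm, the same as at the start.
- **Cups and jars:** they look unmoved in the last pictures.

**Disagreement:** the top camera reads about 4 mm off from the wrist camera in x and y. I used the wrist camera for all grasps and pushes.

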